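# Spread washed nuts on the warming tray

## Task

Get the washed nuts drying: first put any clutch hub left on the warming tray into the grey bin, then pick up the shaker and shake the nuts out of it, evenly over the tray, so that all of them lie in the tray and each of its four marked quarters has at least one (do not pick them out of the shaker with the fingers). Hang the empty shaker by its eye on the peg of the stand and plug the temperature probe fully into the socket on the tray's control strip; last of all throw the lever switch over to on, away from the tray. Leave the bearing ring and the drum where they are.

Things in the scene. Friction and masses are not known exactly. Their poses are not given: they have to be found in the camera images.
- tray: fixed open aluminium tray 200 (x) by 240 (y) mm, rim 18 high, walls and floor 4 thick. Origin on the bench under its centre. Flat dark lines along its x = 0 and y = 0 mark the quarters, each 100 x 120 mm. Joined to its far (+x) side: a grey control strip, x from 101 to 171 mm, 240 mm long in y, 45 mm high, socket and switch on its top
- socket (a point): mouth of the probe socket: round hole of 8.5 mm bore with a 2 mm chamfer, 38 mm deep, straight down in the top of the control strip; a flat brass ring round it; the point is the hole's centre at the strip's top face. Axes as the tray's
- switch (a joint): toggle lever on the control strip at tray x 136, y -60 mm. 0 = off, leaning 0.5 rad towards the tray (-x of the tray); 1.0 = fully on, leaning 0.5 rad to the tray's +x. Stays where it is left; light (about 1 to 2 N at the tip). Counts as on above 0.75
- switch_tip (a point): centre of the lever's 26 mm black ball, about 120 mm above the bench. The lever (10 mm thick) pivots about the tray's y axis, 67 mm above the bench and 60 mm from the ball's centre. Its steel block on the strip is 70 (x) x 50 (y) x 25 mm
- shaker: steel box 130 (x) x 48 (y) mm, 0.25 kg, loose, open top, walls 62 high, 40 wide inside; floor slopes 14 deg down to +x (z 40 to 8 mm) to the mouth, a slot 40 x 26. Grip: upright black plate 12 thick (y), x -16 to 30, z 95 to 140, on a bridge; pinch across y at x 12, z 121. Origin under its centre. Level, nuts stay; they start sliding 12 to 20 deg mouth-down (from 7 in quick dips); 30 empties it
- shaker_eye (a point): centre of the steel ring behind the grip plate (shaker x -36, z 118 mm): 24 mm inner, 40 mm outer diameter, bar 8 mm thick, hole along the shaker's y. Axes as the shaker's. Hung by it, the empty shaker swings about 25 degrees mouth down
- stand: fixed stand for hanging: blue foot 110 x 110 x 12 mm, in its middle a post of 20 mm diameter and 250 mm height, and near the post's top a nearly level steel peg that points along the stand's -x. Origin on the bench under the middle of the peg (peg_mid); the post stands at x = +50 mm
- peg_tip (a point): free end of the peg (10 mm thick, 90 mm long from the post's axis, round end), 234 mm above the bench. Towards the post the peg slopes down by 12 mm in all, so that what hangs on it stays on
- peg_mid (a point): point on the peg's axis 40 mm inward from its tip and 50 mm from the post's axis. Axes as the stand's
- probe: cordless temperature probe upright in its rest: pointed pin 6 mm thick, 34 mm long; collar of 24 mm diameter at z 34 to 38 mm, which stops on the socket or rest; round black grip of 16 mm diameter at z 38 to 85 mm. 50 g. Origin at the pin's point, z up along the probe
- rest: fixed wooden block 60 x 60 x 50 mm with a 10 mm hole right through in which the probe stands, its collar on the block's top. Origin at the centre of its underside
- bin: fixed open grey bin, 130 (x) x 160 (y) mm, 50 mm high, walls 4 mm thick. Origin at the bench under its centre
- hub1: clutch hub left lying in the tray (one or two are present): steel cylinder of 44 mm diameter and 24 mm height with a 28 mm boss up to 34 mm, 160 g. Origin at the centre of its underside
- hub2: clutch hub left lying in the tray (one or two are present): steel cylinder of 44 mm diameter and 24 mm height with a 28 mm boss up to 34 mm, 160 g. Origin at the centre of its underside
- nut1: plain square steel nut, 17 x 17 mm and 13 mm thick, 22 g, blind dark bore on top and bottom; origin at the centre of its underside as it lies flat. 5 to 8 of the eight are present, all starting in the shaker in one layer, two abreast
- nut2: plain square steel nut, 17 x 17 mm and 13 mm thick, 22 g, blind dark bore on top and bottom; origin at the centre of its underside as it lies flat. 5 to 8 of the eight are present, all starting in the shaker in one layer, two abreast
- nut3: plain square steel nut, 17 x 17 mm and 13 mm thick, 22 g, blind dark bore on top and bottom; origin at the centre of its underside as it lies flat. 5 to 8 of the eight are present, all starting in the shaker in one layer, two abreast
- nut4: plain square steel nut, 17 x 17 mm and 13 mm thick, 22 g, blind dark bore on top and bottom; origin at the centre of its underside as it lies flat. 5 to 8 of the eight are present, all starting in the shaker in one layer, two abreast
- nut5: plain square steel nut, 17 x 17 mm and 13 mm thick, 22 g, blind dark bore on top and bottom; origin at the centre of its underside as it lies flat. 5 to 8 of the eight are present, all starting in the shaker in one layer, two abreast
- nut6: plain square steel nut, 17 x 17 mm and 13 mm thick, 22 g, blind dark bore on top and bottom; origin at the centre of its underside as it lies flat. 5 to 8 of the eight are present, all starting in the shaker in one layer, two abreast
- nut7: plain square steel nut, 17 x 17 mm and 13 mm thick, 22 g, blind dark bore on top and bottom; origin at the centre of its underside as it lies flat. 5 to 8 of the eight are present, all starting in the shaker in one layer, two abreast
- nut8: plain square steel nut, 17 x 17 mm and 13 mm thick, 22 g, blind dark bore on top and bottom; origin at the centre of its underside as it lies flat. 5 to 8 of the eight are present, all starting in the shaker in one layer, two abreast
- bearing: bearing ring of 52 mm diameter, 16 mm high, loose on the bench; a bystander. Origin under its centre
- drum: steel drum of 80 mm diameter, 50 mm high, loose on the bench; a bystander. Origin under its centre
There are look-alikes about, which are no part of the job. What is shaped like the shaker but blue or purple is not meant.

How it is judged (in metres and radians):
On the way, in this order (a step that is already met when the one before it is completed fails the run):
1. every clutch hub is in the bin (x of hub1 in the frame of bin between -0.065 and 0.065 m and y of hub1 in the frame of bin between -0.08 and 0.08 m and z of each of hub1, hub2 in the frame of bin below 0.04 m and x of hub2 in the frame of bin between -0.065 and 0.065 m and y of hub2 in the frame of bin between -0.08 and 0.08 m), for 0.2 s.
2. the shaker is held off the bench while at least one nut has come to lie in the tray (contact force between the fingers and shaker above 1 N and height (world z) of shaker above 0.02 m and ((x of nut1 in the frame of tray between -0.1 and 0.1 m and y of nut1 in the frame of tray between -0.12 and 0.12 m and z of nut1 in the frame of tray below 0.04 m) or (x of nut2 in the frame of tray between -0.1 and 0.1 m and y of nut2 in the frame of tray between -0.12 and 0.12 m and z of nut2 in the frame of tray below 0.04 m) or (x of nut3 in the frame of tray between -0.1 and 0.1 m and y of nut3 in the frame of tray between -0.12 and 0.12 m and z of nut3 in the frame of tray below 0.04 m) or (x of nut4 in the frame of tray between -0.1 and 0.1 m and y of nut4 in the frame of tray between -0.12 and 0.12 m and z of nut4 in the frame of tray below 0.04 m) or (x of nut5 in the frame of tray between -0.1 and 0.1 m and y of nut5 in the frame of tray between -0.12 and 0.12 m and z of nut5 in the frame of tray below 0.04 m) or (x of nut6 in the frame of tray between -0.1 and 0.1 m and y of nut6 in the frame of tray between -0.12 and 0.12 m and z of nut6 in the frame of tray below 0.04 m) or (x of nut7 in the frame of tray between -0.1 and 0.1 m and y of nut7 in the frame of tray between -0.12 and 0.12 m and z of nut7 in the frame of tray below 0.04 m) or (x of nut8 in the frame of tray between -0.1 and 0.1 m and y of nut8 in the frame of tray between -0.12 and 0.12 m and z of nut8 in the frame of tray below 0.04 m))), for 0.1 s.
3. all nuts lie in the tray with at least one in each quarter, the shaker hangs by its eye on the peg, and the probe is fully in the socket (all of step 1 and x of nut1 in the frame of tray between -0.1 and 0.1 m and y of nut1 in the frame of tray between -0.12 and 0.12 m and z of each of nut1, nut2, nut3, nut4, nut5, nut6, nut7, nut8 in the frame of tray below 0.04 m and x of nut2 in the frame of tray between -0.1 and 0.1 m and y of nut2 in the frame of tray between -0.12 and 0.12 m and x of nut3 in the frame of tray between -0.1 and 0.1 m and y of nut3 in the frame of tray between -0.12 and 0.12 m and x of nut4 in the frame of tray between -0.1 and 0.1 m and y of nut4 in the frame of tray between -0.12 and 0.12 m and x of nut5 in the frame of tray between -0.1 and 0.1 m and y of nut5 in the frame of tray between -0.12 and 0.12 m and x of nut6 in the frame of tray between -0.1 and 0.1 m and y of nut6 in the frame of tray between -0.12 and 0.12 m and x of nut7 in the frame of tray between -0.1 and 0.1 m and y of nut7 in the frame of tray between -0.12 and 0.12 m and x of nut8 in the frame of tray between -0.1 and 0.1 m and y of nut8 in the frame of tray between -0.12 and 0.12 m and ((x of nut1 in the frame of tray above 0 m and y of nut1 in the frame of tray above 0 m) or (x of nut2 in the frame of tray above 0 m and y of nut2 in the frame of tray above 0 m) or (x of nut3 in the frame of tray above 0 m and y of nut3 in the frame of tray above 0 m) or (x of nut4 in the frame of tray above 0 m and y of nut4 in the frame of tray above 0 m) or (x of nut5 in the frame of tray above 0 m and y of nut5 in the frame of tray above 0 m) or (x of nut6 in the frame of tray above 0 m and y of nut6 in the frame of tray above 0 m) or (x of nut7 in the frame of tray above 0 m and y of nut7 in the frame of tray above 0 m) or (x of nut8 in the frame of tray above 0 m and y of nut8 in the frame of tray above 0 m)) and ((x of nut1 in the frame of tray above 0 m and y of nut1 in the frame of tray below 0 m) or (x of nut2 in the frame of tray above 0 m and y of nut2 in the frame of tray below 0 m) or (x of nut3 in the frame of tray above 0 m and y of nut3 in the frame of tray below 0 m) or (x of nut4 in the frame of tray above 0 m and y of nut4 in the frame of tray below 0 m) or (x of nut5 in the frame of tray above 0 m and y of nut5 in the frame of tray below 0 m) or (x of nut6 in the frame of tray above 0 m and y of nut6 in the frame of tray below 0 m) or (x of nut7 in the frame of tray above 0 m and y of nut7 in the frame of tray below 0 m) or (x of nut8 in the frame of tray above 0 m and y of nut8 in the frame of tray below 0 m)) and ((x of nut1 in the frame of tray below 0 m and y of nut1 in the frame of tray above 0 m) or (x of nut2 in the frame of tray below 0 m and y of nut2 in the frame of tray above 0 m) or (x of nut3 in the frame of tray below 0 m and y of nut3 in the frame of tray above 0 m) or (x of nut4 in the frame of tray below 0 m and y of nut4 in the frame of tray above 0 m) or (x of nut5 in the frame of tray below 0 m and y of nut5 in the frame of tray above 0 m) or (x of nut6 in the frame of tray below 0 m and y of nut6 in the frame of tray above 0 m) or (x of nut7 in the frame of tray below 0 m and y of nut7 in the frame of tray above 0 m) or (x of nut8 in the frame of tray below 0 m and y of nut8 in the frame of tray above 0 m)) and ((x of nut1 in the frame of tray below 0 m and y of nut1 in the frame of tray below 0 m) or (x of nut2 in the frame of tray below 0 m and y of nut2 in the frame of tray below 0 m) or (x of nut3 in the frame of tray below 0 m and y of nut3 in the frame of tray below 0 m) or (x of nut4 in the frame of tray below 0 m and y of nut4 in the frame of tray below 0 m) or (x of nut5 in the frame of tray below 0 m and y of nut5 in the frame of tray below 0 m) or (x of nut6 in the frame of tray below 0 m and y of nut6 in the frame of tray below 0 m) or (x of nut7 in the frame of tray below 0 m and y of nut7 in the frame of tray below 0 m) or (x of nut8 in the frame of tray below 0 m and y of nut8 in the frame of tray below 0 m)) and x of shaker_eye in the frame of peg_mid between -0.038 and 0.04 m and y of shaker_eye in the frame of peg_mid between -0.012 and 0.012 m and z of shaker_eye in the frame of peg_mid between -0.016 and 0.012 m and height (world z) of shaker_eye above 0.19 m and contact force between the fingers and shaker below 0.1 N and horizontal distance between probe and socket below 0.004 m and z of probe in the frame of socket below -0.028 m and angle between probe's own z axis and vertical below 0.12 rad), for 0.2 s.
4. the switch is on (value of joint switch above 0.75 rad), for 0.2 s.
At the end, for the whole second after the job is handed in: Hubs in the bin; all nuts in the tray, at least one in each quarter; shaker hanging free, peg through its eye (within 16 mm of the peg axis); probe point over 28 mm down the socket, within 4 mm of centre, upright to 0.12 rad; switch above 0.75; all below 0.05 m/s (all of step 3 and value of joint switch above 0.75 rad and linear speed of each of nut1, nut2, nut3, nut4, nut5, nut6, nut7, nut8, shaker, probe, hub1, hub2 below 0.05 m/s); the robot touches nothing.
It fails at once if a bystander (bearing ring or drum) is pushed more than 30 mm (distance of any of bearing, drum from where it was at the start of the episode above 0.03 m).
It fails at once if the fingers take hold of a nut inside the shaker ((contact force between the fingers and nut1 above 1 N and x of nut1 in the frame of shaker between -0.06 and 0.055 m and y of nut1 in the frame of shaker between -0.022 and 0.022 m and z of nut1 in the frame of shaker between 0 and 0.06 m) or (contact force between the fingers and nut2 above 1 N and x of nut2 in the frame of shaker between -0.06 and 0.055 m and y of nut2 in the frame of shaker between -0.022 and 0.022 m and z of nut2 in the frame of shaker between 0 and 0.06 m) or (contact force between the fingers and nut3 above 1 N and x of nut3 in the frame of shaker between -0.06 and 0.055 m and y of nut3 in the frame of shaker between -0.022 and 0.022 m and z of nut3 in the frame of shaker between 0 and 0.06 m) or (contact force between the fingers and nut4 above 1 N and x of nut4 in the frame of shaker between -0.06 and 0.055 m and y of nut4 in the frame of shaker between -0.022 and 0.022 m and z of nut4 in the frame of shaker between 0 and 0.06 m) or (contact force between the fingers and nut5 above 1 N and x of nut5 in the frame of shaker between -0.06 and 0.055 m and y of nut5 in the frame of shaker between -0.022 and 0.022 m and z of nut5 in the frame of shaker between 0 and 0.06 m) or (contact force between the fingers and nut6 above 1 N and x of nut6 in the frame of shaker between -0.06 and 0.055 m and y of nut6 in the frame of shaker between -0.022 and 0.022 m and z of nut6 in the frame of shaker between 0 and 0.06 m) or (contact force between the fingers and nut7 above 1 N and x of nut7 in the frame of shaker between -0.06 and 0.055 m and y of nut7 in the frame of shaker between -0.022 and 0.022 m and z of nut7 in the frame of shaker between 0 and 0.06 m) or (contact force between the fingers and nut8 above 1 N and x of nut8 in the frame of shaker between -0.06 and 0.055 m and y of nut8 in the frame of shaker between -0.022 and 0.022 m and z of nut8 in the frame of shaker between 0 and 0.06 m)).
Of hub1, hub2 only 1 to 2 are there at a start; the rules pass over those that are not, and their reading is None.
Of nut1, nut2, nut3, nut4, nut5, nut6, nut7, nut8 only 5 to 8 are there at a start; the rules pass over those that are not, and their reading is None.
At some moment in a run one of hub1, hub2 may be knocked a few centimetres aside while the robot is not near it.
It also fails if it takes over 210 s, if anything falls off the work surface, if the arm or the gripper's body presses on something with over 40 N, if the wrist force passes 120 N, or if a joint passes its speed limit or range.

## Robot

A 6-joint arm with a two-finger parallel gripper is mounted at the origin on the work surface. World frame = base frame: x ahead of the robot, y to its left, z up, the work surface at z = 0. Lengths are in m, angles in degrees, forces in N, time in s.
With the tool pointing down it reaches from about 0.375 to 0.9 m from the base axis. Payload 3.1 kg.
Tool frame: the origin (TCP) lies between the finger pads; the fingertips stand 11 mm ahead of it and the grasp point (between the pads) lies 8 mm behind it; z points along the fingers, y is the line along which they close (so a half turn about z gives the same grasp; the last joint's range is limited). The gripper opens to 87 mm and grips with 3 to 60 N. Pads are 19 mm wide; open, the fingers measure 117 mm over their backs; the gripper's body (75 mm by 190 mm) begins 51 mm behind the grasp point.
Start: joints at [65.861, 30.224, 82.088, -0, 67.689, -10.227], TCP at [0.15, 0.607, 0.196] pointing down, gripper open.
Joint ranges: [-176.69, 176.69], [-43.24, 126.21], [12.49, 139.97], [-82, 262], [0, 151.66], [-163.58, 163.58]. Speed limits (degrees/s): [159.86, 159.86, 180, 180, 180, 180].

## Interface

Orientations are given as a 3x3 rotation matrix whose columns are the frame's x, y, z axes.
In Python, from rig import bot, viewer, workorder, models gives the robot as it stands.
- The arm moves only by the shell command python3 -m jog 'ROWS'. ROWS is JSON, a list of rows, each a list of 7 numbers: the opening, from 0 (shut) to 1 (fully open), then the shift along the tool's x, y, z in m, then the turn, a rotation vector about the tool's x, y, z in degrees. In form: [[claw, x, y, z, ax, ay, az], ...]. A call has 1 to 20 rows; each row is the pose to reach, as a shift and turn from the pose commanded when the call began, along the tool's axes at that moment; what a row does not reach only later rows make up. A row lasts 1/8 s, in which the tool goes at most 62.5 mm and 10.7 degrees, less where a joint would pass 70% of its speed; a pose out of reach is approached as far as the arm can. A call with a gripper value outside its range is refused whole. The fingers move at their own pace and stop on an object; the grip force is fixed at half the most. Time passes only in rows, so rows that repeat a pose let the fingers close. It gives the time, the measured TCP pose, the force, the opening and the grip force at its end, in the units of the state.
- bot.read_state(): the state, without advancing time (a new reading comes with each control period).
- viewer.capture(name): name is "scene" or "top"; returns (picture, depth): 480x640x3 uint8, blue, green, red; 480x640 float32, m along the optical axis (not along the pixel's ray), 0 where there is no reading.
- viewer.camera_info(name): a dict with "fx", "fy", "cx", "cy" (pixels), "world_to_cam" (4x4, takes a point from world to camera coordinates). Camera axes: x right, y down, z forward; pixel columns grow to the right and rows downward; lengths in m; the calibration is good to about 2 mm. A picture is of the moment at which its call begins. camera_info takes no time and is no camera call.
- workorder.hand_in(): hands the job in; it is judged then, once.
Trained networks look in the newest picture that a camera, given by its name, has taken for a name from the list of things; names that differ only in an ending like _2 or _b are one class to them, and where a whole thing is asked for, a point or a joint stands for the part that bears it (a point fixed in the world has none). Each returns a list of dicts, best first, with "p" (0 to 1); they miss things now and then, are a little off and sometimes report something else, mostly with a low value. They report only what shows in the picture. A call takes as long as a camera call. They do not tell look-alikes from the thing itself.
- models.outline_of(camera, thing): "mask" (480x640 bool, what is visible of it).
- models.tip_of(camera, thing): "xyz" ([x, y, z] in m, in world coordinates, good to about 4 mm: a listed point, or the origin of a listed thing).
The state is a dict: "time_s": time; "joint_positions": joint angles; "qvel": joint speeds; "tau": joint torques, N m; "position": TCP position; "tcp_rot": TCP orientation; "force": force on the tool from outside, world axes, zero at the start; "moment": the same for the moment, N m; "opening": opening from 0.0 (shut) to 1.0 (fully open); "grasp_force": force on a finger pad.
Only numpy, scipy, OpenCV 4.12 (cv2) and the standard library are available. Lean on these libraries where they do the work, as an engineer would, in place of code of your own. Each camera call takes 0.05 s, during which the arm holds its last target. There are 200 camera calls.

## Working session

There is one attempt and no reset: what is moved stays moved. The work goes in short steps, Python scripts to look and compute and a shell command to move; the robot and the scene stay as the last step left them, time stands still between calls to the robot, and variables do not carry over. Pictures are saved under pics/ and viewed, at most 14 in all, crops included, and the job is handed in when it is done.

```bash
ls; mkdir -p pics
cat > h.py <<'E'
import numpy as np, cv2
from rig import bot, viewer, workorder, models
def P(cam,u,v,z=None,d=None):
    i=viewer.camera_info(cam);T=np.linalg.inv(np.array(i["world_to_cam"]))
    r=np.array([(u-i["cx"])/i["fx"],(v-i["cy"])/i["fy"],1.])
    if d is not None: return (T@np.append(r*d,1))[:3]
    w=T[:3,:3]@r;o=T[:3,3];return o+w*(z-o[2])/w[2]
def pix(cam,p):
    i=viewer.camera_info(cam);q=np.array(i["world_to_cam"])@np.append(p,1)
    return np.array([q[0]/q[2]*i["fx"]+i["cx"],q[1]/q[2]*i["fy"]+i["cy"]])
def tips(cam,names,n=3):
    for t in names:
        print(cam,t,[(round(r["p"],2),np.round(r["xyz"],3).tolist(),pix(cam,r["xyz"]).astype(int).tolist()) for r in models.tip_of(cam,t)[:n]])
def st():
    s=bot.read_state();print(s["time_s"],np.round(s["position"],4),np.round(s["tcp_rot"],3).tolist(),s["force"],s["opening"],s["grasp_force"],np.round(s["joint_positions"],1));return s
E
python3 - <<'E'
from h import *
s=st()
for c in("scene","top"):
    im,d=viewer.capture(c);cv2.imwrite(f"pics/{c}0.png",im);np.save(f"{c}d.npy",d)
    T=np.linalg.inv(np.array(viewer.camera_info(c)["world_to_cam"]));print(np.round(T,3).tolist(),viewer.camera_info(c)["fx"])
    tips(c,["tray","socket","switch","switch_tip","shaker","shaker_eye","stand","peg_tip","peg_mid","probe","rest","bin","hub1","nut1","bearing","drum"],8 if c=="top" else 3)
E
```

```text
pics
0.0 [0.1499 0.6059 0.1954] [[-0.971, 0.24, -0.001], [0.24, 0.971, -0.002], [0.0, -0.002, -1.0]] [-0.50353228  0.22438818  0.07373285] 1.0037844708913426 0.0 [ 65.9  30.3  82.2  -0.   67.7 -10.2]
[[-0.64, 0.584, -0.499, 1.249], [0.769, 0.478, -0.425, 0.797], [-0.01, -0.656, -0.755, 1.296], [0.0, 0.0, 0.0, 1.0]] 602.9866535285514
scene tray [(0.83, [0.496, -0.026, -0.001], [282, 253])]
scene socket [(0.9, [0.623, 0.055, 0.045], [270, 285])]Traceback (most recent call last):
  File "<stdin>", line 6, in <module>
  File "h.py", line 13, in tips
    print(cam,t,[(round(r["p"],2),np.round(r["xyz"],3).tolist(),pix(cam,r["xyz"]).astype(int).tolist()) for r in models.tip_of(cam,t)[:n]])
                                                                                                                 ~~~~~~~~~~~~~^^^^^^^
ValueError: it knows: bearing, bin, drum, hub, nut, peg_mid, peg_tip, probe, rest, shaker, shaker_eye, socket, stand, switch_tip, tray
```

Run:
```python
from h import *
for c in("scene","top"):
    im,d=viewer.capture(c);cv2.imwrite(f"pics/{c}0.png",im);np.save(f"{c}d.npy",d)
    T=np.linalg.inv(np.array(viewer.camera_info(c)["world_to_cam"]));print(np.round(T,3).tolist(),viewer.camera_info(c)["fx"])
    tips(c,["tray","socket","switch_tip","shaker","shaker_eye","stand","peg_tip","peg_mid","probe","rest","bin","hub","nut","bearing","drum"],8)
```

```text
[[-0.64, 0.584, -0.499, 1.249], [0.769, 0.478, -0.425, 0.797], [-0.01, -0.656, -0.755, 1.296], [0.0, 0.0, 0.0, 1.0]] 602.9866535285514
scene tray [(0.64, [0.496, -0.023, 0.0], [283, 253]), (0.56, [0.421, 0.29, 0.02], [388, 288]), (0.25, [0.55, -0.322, 0.241], [181, 153])]
scene socket [(0.75, [0.42, 0.293, 0.02], [390, 289]), (0.66, [0.622, 0.057, 0.046], [271, 285])]
scene switch_tip [(0.52, [0.607, -0.068, 0.117], [238, 241]), (0.48, [0.402, 0.29, 0.027], [393, 282]), (0.47, [0.404, 0.299, 0.002], [395, 290])]
scene shaker [(0.87, [0.404, 0.302, 0.003], [395, 290]), (0.82, [0.432, 0.701, -0.004], [525, 385])]
scene shaker_eye [(0.68, [0.265, 0.363, 0.119], [449, 242]), (0.65, [0.46, 0.714, 0.116], [537, 371]), (0.57, [0.373, 0.306, 0.122], [407, 256])]
scene stand [(0.69, [0.592, -0.329, -0.002], [185, 223]), (0.47, [0.696, 0.23, 0.001], [303, 349])]
scene peg_tip [(0.62, [0.554, -0.322, 0.238], [180, 155])]
scene peg_mid [(0.87, [0.595, -0.327, 0.228], [168, 165])]
scene probe [(0.55, [0.605, 0.336, 0.019], [359, 345]), (0.37, [0.554, -0.324, 0.24], [179, 154])]
scene rest [(0.84,
[... 1588 characters left out ...]
92, -0.33, 0.004], [499, 217])]
top probe [(0.55, [0.61, 0.337, 0.011], [251, 211]), (0.21, [0.357, 0.318, 0.04], [255, 304])]
top rest [(0.72, [0.603, 0.336, 0.001], [252, 215])]
top bin [(0.94, [0.424, -0.302, -0.002], [491, 279])]
top hub [(0.74, [0.612, 0.336, 0.01], [251, 211]), (0.62, [0.455, -0.088, 0.003], [410, 268]), (0.59, [0.519, 0.027, 0.005], [366, 244])]
top nut [(0.63, [0.357, 0.301, 0.035], [262, 304]), (0.51, [0.356, 0.317, 0.036], [256, 305]), (0.51, [0.4, 0.292, 0.026], [266, 288]), (0.23, [0.522, 0.026, 0.005], [366, 243])]
top bearing [(0.59, [0.604, 0.335, 0.004], [252, 214])]
top drum [(0.59, [0.743, -0.22, 0.0], [454, 164]), (0.59, [0.356, 0.301, 0.038], [262, 305])]
```

View pics/top0.png

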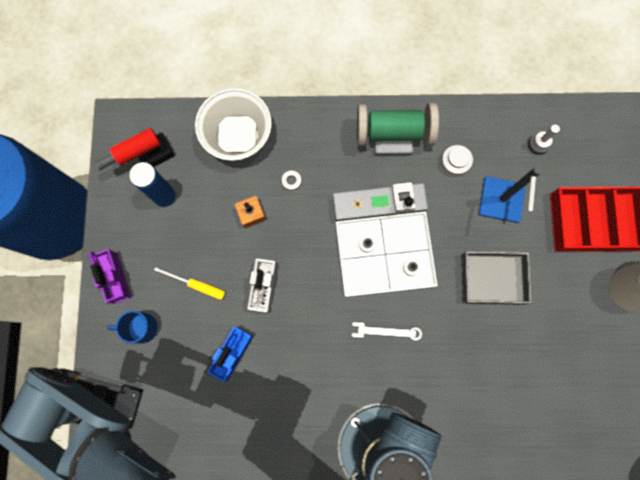

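View pics/scene0.png

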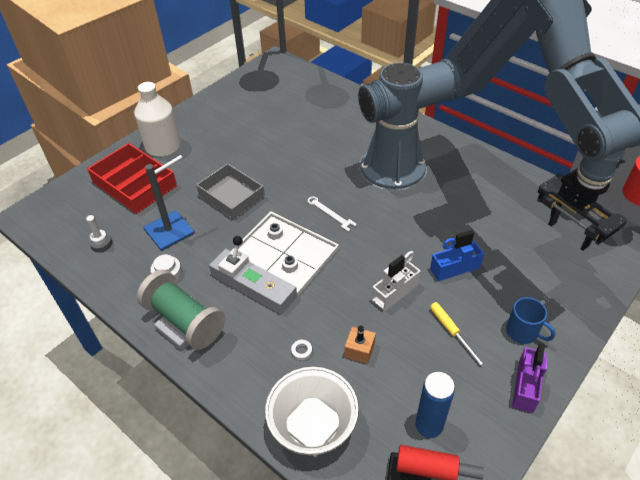

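Candidates for the shaker: the steel one at top px (262,285), the blue one at (231,352) and the purple one at (108,275). I choose the steel one. The hubs are at (366,243) and (410,268). Next I refine the poses with depth and check a close crop.

```bash
cat >> h.py <<'E'
def cloud(cam,d=None):
    if d is None: d=viewer.capture(cam)[1]
    i=viewer.camera_info(cam);T=np.linalg.inv(np.array(i["world_to_cam"]));v,u=np.mgrid[:480,:640]
    p=np.stack([(u-i["cx"])/i["fx"]*d,(v-i["cy"])/i["fy"]*d,d],-1)@T[:3,:3].T+T[:3,3];p[d<=0]=np.nan;return p
def sel(p,c,r,z0,z1):
    q=p.reshape(-1,3);return q[(np.hypot(*(q[:,:2]-c).T)<r)&(q[:,2]>z0)&(q[:,2]<z1)]
def rect(q):
    r=cv2.minAreaRect((q[:,:2]*1000).astype(np.float32));return [np.round(x,1) for x in r]+[len(q),np.round(q.mean(0),4)]
from scipy.spatial.transform import Rotation as Ro
def RT(yaw,tilt=0):  # tool x at yaw (deg), z down; then tilt about tool y (deg)
    c,s=np.cos(np.radians(yaw)),np.sin(np.radians(yaw))
    return np.array([[c,s,0],[s,-c,0],[0,0,-1.]])@Ro.from_euler("y",tilt,degrees=True).as_matrix()
def rel(pos,R,s=None,p0=None,R0=None):
    if p0 is None: s=s or bot.read_state();p0,R0=np.array(s["position"]),np.array(s["tcp_rot"])
    print("rel",np.round(R0.T@(np.array(pos)-p0),4).tolist(),np.round(Ro.from_matrix(R0.T@R).as_rotvec(degrees=True),1).tolist())
E
python3 - <<'E'
from h import *
for c in("top","scene"):
    p=cloud(c,np.load(f"{c}d.npy"));print(c)
    for n,ce,r,a,b in[("strip",(.62,-.01),.14,.041,.049),("trayrim",(.494,-.024),.17,.012,.022),("bin",(.424,-.302),.12,.045,.055),
      ("shak",(.407,.302),.09,.056,.068),("shakplate",(.407,.302),.06,.132,.145),("foot",(.592,-.329),.15,.008,.016),("peg",(.58,-.328),.06,.215,.25),("probe",(.608,.337),.03,.075,.095),
      ("rest",(.608,.337),.05,.045,.054),("hubA",(.457,-.089),.03,.034,.042),("hubB",(.52,.026),.03,.034,.042),("ball",(.608,-.067),.03,.12,.14)]:
        q=sel(p,ce,r,a,b)
        if len(q)>5: print(n,rect(q))
im=cv2.imread("pics/top0.png");cv2.imwrite("pics/crop1.png",cv2.resize(im[170:330,235:435],None,fx=4,fy=3.75,interpolation=2)[:600])
E
```

```text
top
strip [array([587.6, -12.3]), array([153.6, 240.6]), np.float64(6.3), 1578, array([0.6252, 0.0087, 0.0453])]
trayrim [array([513.3, -20.5]), array([240.3, 241. ]), np.float64(6.2), 673, array([ 0.505 , -0.0246,  0.0173])]
bin [array([ 426.4, -301.8]), array([162.1, 131.2]), np.float64(89.0), 396, array([ 0.4264, -0.3047,  0.0498])]
shak [array([405.8, 301.1]), array([ 48.8, 130.7]), np.float64(81.4), 199, array([0.4016, 0.3001, 0.062 ])]
shakplate [array([395.3, 302.5]), array([12.6, 80.6]), np.float64(82.0), 137, array([0.4017, 0.3014, 0.1394])]
foot [array([ 588.8, -323.7]), array([276.3, 286.5]), np.float64(45.6), 1382, array([ 0.618 , -0.3386,  0.0118])]
peg [array([ 594.4, -330.4]), array([15.6, 89.8]), np.float64(80.6), 206, array([ 0.6007, -0.3298,  0.2339])]
probe [array([600.6, 336. ]), array([ 4.8, 13.9]), np.float64(22.7), 14, array([0.6005, 0.3349, 0.0843])]
rest [array([605.2, 337.4]), array([62.2, 59.8]), np.float64(20.9), 350, array([0.604 , 0.337 , 0.0502])]
hubA [array([456.4, -91. ]), array([25.6, 28.8]), np.float64(32.7), 78, array([ 0.4566, -0.0899,  0.0382])]
[... 828 characters left out ...]
p.float64(45.8), 920, array([ 0.63  , -0.3381,  0.0117])]
peg [array([ 595.7, -329.5]), array([18.6, 87.8]), np.float64(78.9), 140, array([ 0.5986, -0.3286,  0.2316])]
probe [array([612.2, 339.5]), array([ 7.8, 15.1]), np.float64(23.6), 27, array([0.6119, 0.3412, 0.0852])]
rest [array([608.1, 338. ]), array([63.6, 60.8]), np.float64(21.9), 429, array([0.6098, 0.3405, 0.0495])]
hubA [array([458.5, -83.5]), array([35.5, 25.4]), np.float64(79.8), 45, array([ 0.4587, -0.0867,  0.0375])]
hubB [array([522.5,  26. ]), array([26.6, 28.9]), np.float64(38.2), 59, array([0.5215, 0.0269, 0.0374])]
ball [array([610.7, -67.8]), array([20.3, 21.8]), np.float64(43.8), 61, array([ 0.611 , -0.0668,  0.1282])]
```

View pics/crop1.png

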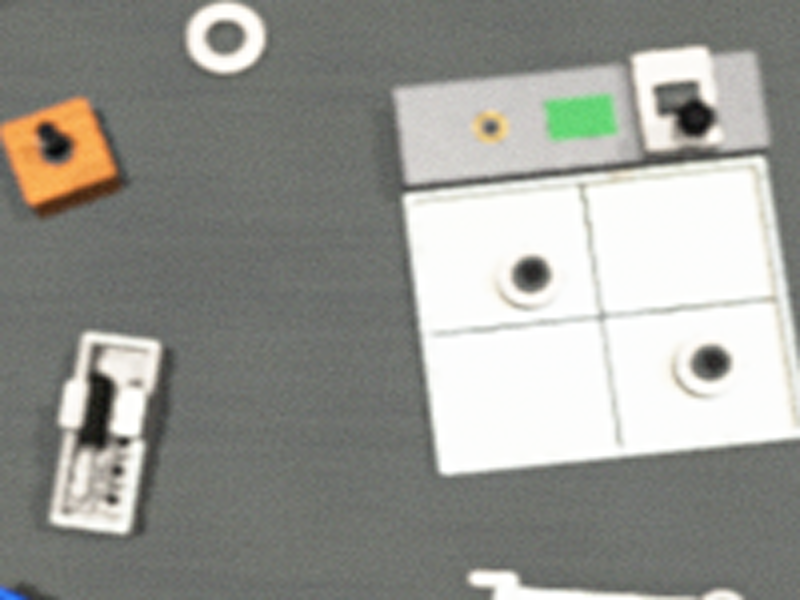

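The crop shows the steel shaker with its nuts visible and its mouth towards world +X (yaw about -8.6°). The tray yaw is 6.3° and both hubs lie in it. I start with hub A.

Run:
```python
from h import *
R=RT(96.3)
rel([.36,.30,.22],RT(130));rel([.4565,-.089,.11],R)
```

```text
rel [-0.2773, -0.2472, -0.0236] [0.0, 0.0, 36.1]
rel [-0.4645, -0.6016, 0.0863] [0.0, -0.0, 69.8]
```

```bash
python3 -m jog '[[0.75,-0.277,-0.247,-0.024,0,0,36],[0.75,-0.277,-0.247,-0.024,0,0,36],[0.75,-0.277,-0.247,-0.024,0,0,36],[0.75,-0.277,-0.247,-0.024,0,0,36],[0.75,-0.277,-0.247,-0.024,0,0,36],[0.75,-0.4645,-0.6016,0.0863,0,0,69.8],[0.75,-0.4645,-0.6016,0.0863,0,0,69.8],[0.75,-0.4645,-0.6016,0.0863,0,0,69.8],[0.75,-0.4645,-0.6016,0.0863,0,0,69.8],[0.75,-0.4645,-0.6016,0.0863,0,0,69.8],[0.75,-0.4645,-0.6016,0.0863,0,0,69.8],[0.75,-0.4645,-0.6016,0.0863,0,0,69.8],[0.75,-0.4645,-0.6016,0.0863,0,0,69.8],[0.75,-0.4645,-0.6016,0.0863,0,0,69.8],[0.75,-0.4645,-0.6016,0.0863,0,0,69.8]]'
python3 - <<'E'
from h import *
for c in("scene","top"):
    viewer.capture(c);tips(c,["hub"])
rel([.4565,-.089,.019],RT(96.3))
st()
E
```

```text
time_s: 3.62
position: [0.4557, -0.0881, 0.1101]
tcp_rot: [[-0.109, 0.994, -0.001], [0.994, 0.109, 0.001], [0.001, -0.001, -1.0]]
force: [-0.8, 0.9, -0.1]
opening: 0.746
grasp_force: 0.0
scene hub [(0.55, [0.523, 0.025, 0.005], [288, 266]), (0.52, [0.456, -0.092, 0.003], [274, 233])]
top hub []
rel [-0.0014, 0.0002, 0.0914] [0.0, -0.0, 0.1]
3.825 [ 0.4561 -0.0877  0.1104] [[-0.111, 0.994, 0.0], [0.994, 0.111, 0.0], [0.0, 0.0, -1.0]] [-1.1339102  -0.36988264  0.10657894] 0.749899607856335 0.0 [-24.7  26.1 109.6   0.   44.3 -31.1]
```

```bash
python3 -m jog '[[0.75,-0.0015,0,0.05,0,0,0],[0.75,-0.0015,0,0.0914,0,0,0],[0.75,-0.0015,0,0.0914,0,0,0],[0,-0.0015,0,0.0914,0,0,0],[0,-0.0015,0,0.0914,0,0,0],[0,-0.0015,0,0.0914,0,0,0],[0,-0.0015,0,0.0914,0,0,0],[0,-0.0015,0,0.05,0,0,0],[0,-0.0015,0,0,0,0,0],[0,-0.0015,0,0,0,0,0]]'
python3 - <<'E'
from h import *
R=RT(96.3);rel([.426,-.335,.11],R);rel([.426,-.335,.027],R)
E
```

```text
time_s: 5.08
position: [0.4593, -0.0916, 0.1134]
tcp_rot: [[-0.11, 0.994, 0.008], [0.994, 0.11, -0.004], [-0.005, 0.007, -1.0]]
force: [-0.6, -0.4, 0.2]
opening: 0.048
grasp_force: 0.0
rel [-0.2382, -0.0598, 0.004] [0.4, 0.3, -0.0]
rel [-0.2379, -0.0604, 0.087] [0.4, 0.3, -0.0]
```

```bash
python3 -m jog '[[0.75,0.08,0,-0.1,0,0,0],[0.75,0.08,0,-0.1,0,0,0],[0.75,0.08,0,-0.1,0,0,0]]'
python3 - <<'E'
from h import *
st()
for c in("scene","top"):
    im,d=viewer.capture(c);cv2.imwrite(f"pics/{c}1.png",im);p=cloud(c,d);tips(c,["hub"])
    for ce in[(.457,-.089),(.52,.026)]:
        q=sel(p,ce,.07,.034,.042);
        if len(q)>5: print(rect(q))
im=cv2.imread("pics/scene1.png");cv2.imwrite("pics/c2.png",cv2.resize(im[180:330,180:380],None,fx=4,fy=4))
E
```

```text
time_s: 5.45
position: [0.4488, -0.0095, 0.2122]
tcp_rot: [[-0.113, 0.994, 0.005], [0.994, 0.113, -0.001], [-0.002, 0.005, -1.0]]
force: [-0.4, -0.3, 0.6]
opening: 0.307
grasp_force: 0.0
5.45 [ 0.4488 -0.0095  0.2122] [[-0.113, 0.994, 0.005], [0.994, 0.113, -0.001], [-0.002, 0.005, -1.0]] [-0.3915184  -0.25779953  0.55036161] 0.3071210455203195 0.0 [-15.5  15.2 105.4   0.   59.1 -22. ]
scene hub [(0.75, [0.518, 0.025, 0.004], [290, 265]), (0.74, [0.607, 0.339, -0.001], [359, 350]), (0.71, [0.454, -0.09, 0.002], [275, 233])]
[array([457.3, -88.5]), array([28.3, 27.6]), np.float64(70.6), 46, array([ 0.4588, -0.0886,  0.0382])]
[array([544.5,  37.6]), array([80.9, 32.4]), np.float64(16.2), 58, array([0.5223, 0.0281, 0.0376])]
top hub [(0.55, [0.52, 0.028, 0.004], [366, 244])]
[array([547.5,  29.6]), array([82.5, 31.3]), np.float64(2.7), 83, array([0.522 , 0.0269, 0.0385])]
```

View pics/c2.png

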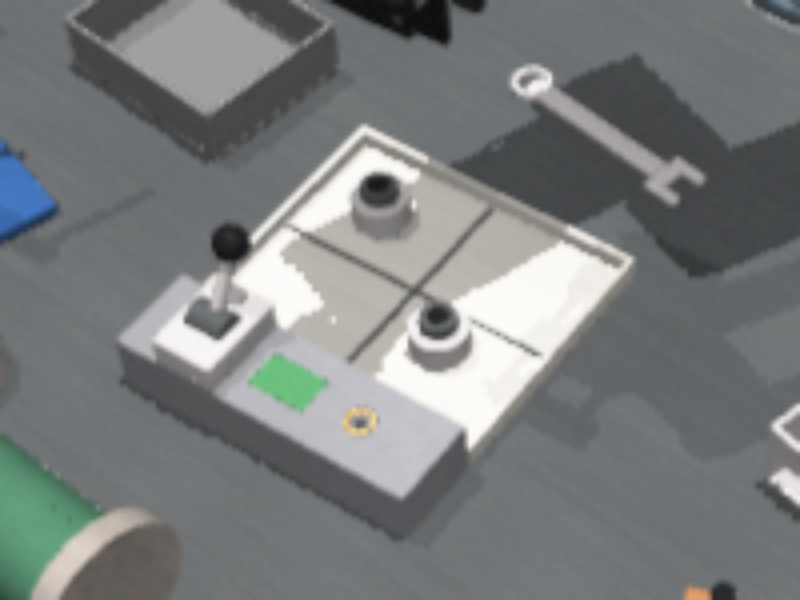

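Hub A is still at px (380,205) in the crop, so the grasp missed: it lifted before the grip had firmed. I retry with more dwell and check before lifting.

Run:
```python
from h import *
R=RT(96.3);rel([.457,-.0895,.08],R);rel([.457,-.0895,.018],R)
```

```text
rel [-0.079, 0.0019, 0.1285] [-0.2, -0.0, -0.0]
rel [-0.079, 0.0021, 0.1905] [-0.2, -0.0, -0.0]
```

```bash
python3 -m jog '[[0.75,-0.079,0.002,0.1285,0,0,0],[0.75,-0.079,0.002,0.1285,0,0,0],[0.75,-0.079,0.002,0.1285,0,0,0],[0.75,-0.079,0.002,0.1285,0,0,0],[0.75,-0.079,0.002,0.1285,0,0,0],[0.75,-0.079,0.002,0.1285,0,0,0],[0.75,-0.079,0.002,0.1285,0,0,0]]'
python3 - <<'E'
from h import *
R=RT(96.3);rel([.457,-.0895,.018],R)
E
```

```text
time_s: 6.52
position: [0.459, -0.0889, 0.0825]
tcp_rot: [[-0.11, 0.994, 0.002], [0.994, 0.111, -0.001], [-0.001, 0.002, -1.0]]
force: [-0.1, -0.0, 0.5]
opening: 0.751
grasp_force: 0.0
rel [-0.0003, -0.0021, 0.0645] [0.1, 0.1, 0.0]
```

```bash
python3 -m jog '[[0.75,0,-0.002,0.03,0,0,0],[0.75,0,-0.002,0.0645,0,0,0],[0.75,0,-0.002,0.0645,0,0,0],[0.75,0,-0.002,0.0645,0,0,0],[0,0,-0.002,0.0645,0,0,0],[0,0,-0.002,0.0645,0,0,0],[0,0,-0.002,0.0645,0,0,0],[0,0,-0.002,0.0645,0,0,0],[0,0,-0.002,0.0645,0,0,0],[0,0,-0.002,0.0645,0,0,0],[0,0,-0.002,0.0645,0,0,0]]'
```

```text
time_s: 7.9
position: [0.4565, -0.0894, 0.017]
tcp_rot: [[-0.11, 0.994, -0.0], [0.994, 0.11, 0.0], [0.0, -0.0, -1.0]]
force: [-0.9, 0.2, -0.2]
opening: 0.048
grasp_force: 0.0
```

Run:
```python
from h import *
for c in("scene","top"):
    im,d=viewer.capture(c);cv2.imwrite(f"pics/{c}2.png",im);tips(c,["hub"])
im=cv2.imread("pics/scene2.png");im2=cv2.imread("pics/top2.png")
cv2.imwrite("pics/c3.png",np.hstack([cv2.resize(im[130:330,180:380],(400,400)),cv2.resize(im2[170:310,330:470],(400,400))]))
```

```text
scene hub [(0.73, [0.523, 0.024, 0.005], [288, 265]), (0.46, [0.454, -0.091, 0.001], [275, 233])]
top hub []
```

View pics/c3.png

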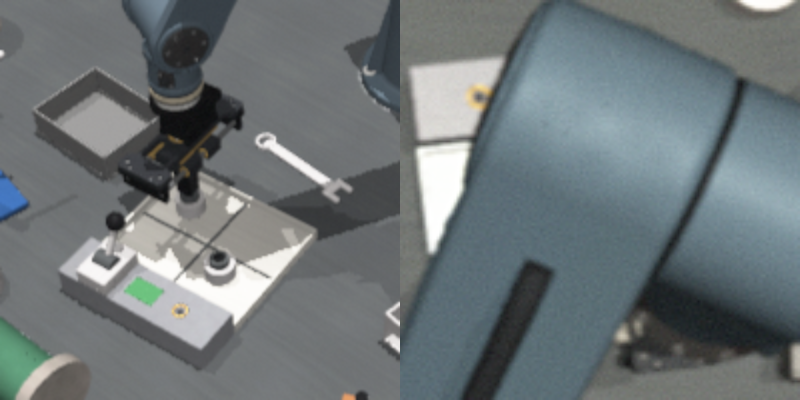

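The closed fingers at (190,190) in the left crop seem to end at or behind the hub's top. I check this against depth.

Run:
```python
from h import *
print("tcp pix",pix("scene",[.4565,-.0894,.017]),pix("scene",[.4565,-.0894,.04]))
im,d=viewer.capture("scene");p=cloud("scene",d)
for v in range(205,240,3): print(v,[(np.round(p[v,u]*1000).astype(int).tolist(),im[v,u].max()) for u in (271,275,279)])
```

```text
tcp pix [274.97190454 230.31156657] [274.32338133 224.85617519]
205 [([482, -65, 156], np.uint8(36)), ([465, -67, 141], np.uint8(66)), ([450, -68, 128], np.uint8(91))]
208 [([484, -63, 147], np.uint8(35)), ([474, -59, 141], np.uint8(50)), ([463, -56, 134], np.uint8(37))]
211 [([485, -64, 136], np.uint8(84)), ([475, -59, 131], np.uint8(38)), ([468, -51, 131], np.uint8(29))]
214 [([489, -61, 128], np.uint8(104)), ([484, -51, 132], np.uint8(32)), ([464, -57, 111], np.uint8(45))]
217 [([497, -54, 128], np.uint8(65)), ([486, -50, 122], np.uint8(34)), ([406, -122, 10], np.uint8(146))]
220 [([465, -91, 66], np.uint8(19)), ([459, -81, 68], np.uint8(21)), ([411, -117, 5], np.uint8(165))]
223 [([468, -90, 57], np.uint8(17)), ([460, -82, 55], np.uint8(19)), ([423, -105, 9], np.uint8(134))]
226 [([464, -96, 37], np.uint8(45)), ([466, -76, 52], np.uint8(19)), ([451, -77, 39], np.uint8(95))]
229 [([466, -94, 27], np.uint8(54)), ([461, -83, 31], np.uint8(61)), ([453, -76, 29], np.uint8(104))]
232 [([473, -89, 24], np.uint8(132)), ([466, -80, 24], np.uint8(120)), ([459, -70, 26], np.uint8(133))]
235 [([480, -83, 22], np.uint8(122)), ([471, -76, 19], np.uint8(126)), ([461, -70, 14], np.uint8(119))]
238 [([477, -88, 2], np.uint8(131)), ([473, -75, 8], np.uint8(127)), ([464, -67, 6], np.uint8(119))]
```

```bash
python3 - <<'E'
from h import *
for nm in("scene","top"):
    p=cloud(nm,np.load(f"{nm}d.npy"))
    q=sel(p,(.15,.606),.08,.05,.4);print(nm,len(q),np.round(np.sort(q[:,2])[:12],3))
    q=q[q[:,2]<.215];print(rect(q))
    for a in np.round(q[np.argsort(q[:,2])][:30:3],3):print(a.tolist())
E
python3 -m jog '[[0,0,0,-0.06,0,0,0],[0,0,0,-0.12,0,0,0],[0,0,0,-0.12,0,0,0],[0,0,0,-0.12,0,0,0]]'
python3 - <<'E'
from h import *
p=cloud("scene");q=sel(p,(.457,-.089),.035,.045,.2);print(np.round(np.sort(q[:,2])[:10],3))
q=sel(p,(.457,-.089),.05,.02,.045);print(rect(q))
E
```

```text
scene 2360 [0.218 0.22  0.22  0.221 0.221 0.221 0.222 0.222 0.222 0.222 0.222 0.223]
[array([0., 0.]), array([0., 0.]), np.float64(0.0), 0, array([nan, nan, nan])]
top 1022 [0.225 0.227 0.228 0.23  0.299 0.299 0.3   0.3   0.301 0.301 0.302 0.302]
[array([0., 0.]), array([0., 0.]), np.float64(0.0), 0, array([nan, nan, nan])]
time_s: 8.65
position: [0.456, -0.0892, 0.137]
tcp_rot: [[-0.11, 0.994, -0.0], [0.994, 0.11, 0.0], [0.0, -0.0, -1.0]]
force: [-0.4, -0.1, 0.0]
opening: 0.006
grasp_force: 0.0
[0.045 0.045 0.162 0.163 0.163 0.163 0.163 0.164 0.164 0.165]
[array([450.9, -96.1]), array([71.7, 43.2]), np.float64(47.0), 152, array([ 0.4605, -0.0851,  0.0316])]h.py:23: RuntimeWarning: Mean of empty slice.
  r=cv2.minAreaRect((q[:,:2]*1000).astype(np.float32));return [np.round(x,1) for x in r]+[len(q),np.round(q.mean(0),4)]
  ret = um.true_divide(
```

The visible fingertips sit about 25 mm behind the reported TCP instead of 11 mm ahead, at both poses, so the reported TCP is about 36 mm too low. The fingers closed above the hub. From here I plan by the true fingertip (TCP − 25.5 mm along tool z).

```bash
cat >> h.py <<'E'
OFF=0.0255 # true fingertip = TCP - OFF*z ; pad centre = tip - .019*z
def relt(tip,R):  # move true fingertip to tip
    s=bot.read_state();p0,R0=np.array(s["position"]),np.array(s["tcp_rot"])
    rel(np.array(tip)+OFF*R[:,2],R)
E
python3 -m jog '[[0.75,0,0,0,0,0,0],[0.75,0,0,0,0,0,0],[0.75,0,0,0,0,0,0],[0.75,0,0,0,0,0,0],[0.75,0,0,0,0,0,0],[0.75,0,0,0,0,0,0],[0.75,0,0,0,0,0,0],[0.75,0,0,0,0,0,0]]'
python3 - <<'E'
from h import *
p=cloud("scene");q=sel(p,(.457,-.089),.055,.1,.2);print(np.round(np.sort(q[:,2])[:30:3],3));print(rect(q[q[:,2]<.19]))
relt([.457,-.0895,.012],RT(96.3))
E
```

```text
time_s: 9.7
position: [0.4565, -0.0895, 0.1371]
tcp_rot: [[-0.109, 0.994, 0.0], [0.994, 0.109, -0.0], [-0.0, 0.0, -1.0]]
force: [0.5, -0.0, 0.3]
opening: 0.737
grasp_force: 0.0
[0.162 0.163 0.166 0.166 0.167 0.168 0.168 0.169 0.169 0.17 ]
[array([457.5, -89.1]), array([85.4, 24.5]), np.float64(6.2), 105, array([ 0.4536, -0.0869,  0.1765])]
rel [-0.0001, 0.0005, 0.1506] [0.0, 0.0, -0.0]
```

```bash
python3 -m jog '[[0.75,0,0,0.06,0,0,0],[0.75,0,0,0.11,0,0,0],[0.75,0,0,0.13,0,0,0],[0.75,0,0,0.14,0,0,0],[0.75,0,0,0.15,0,0,0],[0.75,0,0,0.15,0,0,0],[0.75,0,0,0.15,0,0,0],[0,0,0,0.15,0,0,0],[0,0,0,0.15,0,0,0],[0,0,0,0.15,0,0,0],[0,0,0,0.15,0,0,0],[0,0,0,0.15,0,0,0],[0,0,0,0.15,0,0,0]]'
```

```text
time_s: 11.38
position: [0.4567, -0.0895, -0.0127]
tcp_rot: [[-0.11, 0.994, 0.0], [0.994, 0.11, -0.0], [-0.0, 0.0, -1.0]]
force: [-0.2, 0.7, 5.4]
opening: 0.496
grasp_force: 30.0
```

```bash
python3 -m jog '[[0,0,0,-0.06,0,0,0],[0,0,0,-0.11,0,0,0],[0,0,0,-0.11,0,0,0],[0,0,0,-0.11,0,0,0]]'
python3 - <<'E'
from h import *
st();R=RT(96.3);rel([.426,-.338,.097],R);rel([.426,-.338,-.007],R);rel([.426,-.338,.10],R);rel([.48,-.1,.15],R)
E
```

```text
time_s: 11.88
position: [0.4556, -0.0891, 0.0964]
tcp_rot: [[-0.109, 0.994, -0.001], [0.994, 0.109, 0.001], [0.001, -0.001, -1.0]]
force: [0.2, -0.0, -1.4]
opening: 0.494
grasp_force: 30.0
11.875 [ 0.4556 -0.0891  0.0964] [[-0.109, 0.994, -0.001], [0.994, 0.109, 0.001], [0.001, -0.001, -1.0]] [ 0.17060826 -0.01759344 -1.39966128] 0.4944136459320825 29.99972105026245 [-24.9  27.7 110.2  -0.   42.3 -31.2]
rel [-0.2442, -0.0567, -0.0008] [-0.1, -0.0, -0.0]
rel [-0.2442, -0.0566, 0.1032] [-0.1, -0.0, -0.0]
rel [-0.2442, -0.0567, -0.0038] [-0.1, -0.0, -0.0]
rel [-0.0135, 0.0229, -0.0537] [-0.1, -0.0, -0.0]
```

```bash
python3 -m jog '[[0,-0.06,-0.014,0,0,0,0],[0,-0.12,-0.028,0,0,0,0],[0,-0.18,-0.042,0,0,0,0],[0,-0.244,-0.057,0,0,0,0],[0,-0.244,-0.057,0,0,0,0],[0,-0.244,-0.057,0.05,0,0,0],[0,-0.244,-0.057,0.09,0,0,0],[0,-0.244,-0.057,0.104,0,0,0],[0,-0.244,-0.057,0.104,0,0,0],[0,-0.244,-0.057,0.104,0,0,0],[0.75,-0.244,-0.057,0.104,0,0,0],[0.75,-0.244,-0.057,0.104,0,0,0],[0.75,-0.244,-0.057,0.104,0,0,0],[0.75,-0.244,-0.057,0.104,0,0,0],[0.75,-0.244,-0.057,0.05,0,0,0],[0.75,-0.244,-0.057,0,0,0,0],[0.75,-0.18,-0.057,-0.04,0,0,0],[0.75,-0.12,0,-0.05,0,0,0],[0.75,-0.06,0,-0.05,0,0,0],[0.75,-0.06,0,-0.05,0,0,0]]'
python3 - <<'E'
from h import *
for c in("scene","top"):
    im,d=viewer.capture(c);p=cloud(c,d);tips(c,["hub"])
    for ce in[(.426,-.338),(.52,.027)]:
        q=sel(p,ce,.05,.034,.042) if ce[0]>.5 else sel(p,ce,.03,.03,.042)
        if len(q)>5: print(rect(q))
relt([.5205,.027,.075],RT(96.3));relt([.5205,.027,.012],RT(96.3));st()
E
```

```text
time_s: 14.38
position: [0.4624, -0.1456, 0.1474]
tcp_rot: [[-0.113, 0.994, -0.001], [0.994, 0.113, 0.001], [0.001, -0.001, -1.0]]
force: [-0.4, -0.4, 0.5]
opening: 0.749
grasp_force: 0.0
scene hub [(0.8, [0.52, 0.021, 0.006], [288, 264]), (0.56, [0.419, -0.36, 0.001], [220, 186])]
[array([ 428.3, -352. ]), array([30.7, 26.7]), np.float64(26.8), 51, array([ 0.4283, -0.3515,  0.0356])]
[array([521.1,  27.7]), array([27.9, 25.3]), np.float64(22.2), 62, array([0.5215, 0.0282, 0.0383])]
top hub [(0.69, [0.518, 0.027, 0.007], [366, 245]), (0.61, [0.421, -0.352, 0.003], [511, 280])]
[array([ 418.8, -356.5]), array([18.6, 39. ]), np.float64(64.2), 79, array([ 0.4187, -0.3557,  0.0372])]
[array([520.4,  31.8]), array([15.8, 29.3]), np.float64(55.2), 44, array([0.521 , 0.0309, 0.0382])]
rel [0.1689, 0.0763, 0.0976] [0.0, 0.0, 0.1]
rel [0.169, 0.0763, 0.1606] [0.0, 0.0, 0.1]
14.575 [ 0.4633 -0.1492  0.1472] [[-0.111, 0.994, 0.001], [0.994, 0.111, -0.001], [-0.001, 0.0, -1.0]] [ 0.01449507 -0.78681247  0.04667086] 0.7466712231809884 0.0 [-31.   23.9 104.6  -0.   51.5 -37.4]
```

```bash
python3 -m jog '[[0.75,0.06,0.03,0.03,0,0,0],[0.75,0.12,0.06,0.06,0,0,0],[0.75,0.169,0.0755,0.0976,0,0,0],[0.75,0.169,0.0755,0.0976,0,0,0],[0.75,0.169,0.0755,0.0976,0,0,0],[0.75,0.169,0.0755,0.13,0,0,0],[0.75,0.169,0.0755,0.155,0,0,0],[0.75,0.169,0.0755,0.160,0,0,0],[0.75,0.169,0.0755,0.160,0,0,0],[0,0.169,0.0755,0.160,0,0,0],[0,0.169,0.0755,0.160,0,0,0],[0,0.169,0.0755,0.160,0,0,0],[0,0.169,0.0755,0.160,0,0,0],[0,0.169,0.0755,0.160,0,0,0],[0,0.169,0.0755,0.160,0,0,0]]'
```

```text
time_s: 16.45
position: [0.52, 0.0272, -0.0124]
tcp_rot: [[-0.11, 0.994, 0.001], [0.994, 0.11, -0.0], [-0.0, 0.001, -1.0]]
force: [-0.5, -1.2, 5.9]
opening: 0.498
grasp_force: 30.0
```

```bash
python3 -m jog '[[0,0,0,-0.06,0,0,0],[0,0,0,-0.11,0,0,0],[0,0,0,-0.11,0,0,0],[0,0,0,-0.11,0,0,0]]'
python3 - <<'E'
from h import *
R=RT(96.3);rel([.430,-.268,.097],R);rel([.43,-.268,-.007],R)
E
```

```text
time_s: 16.95
position: [0.5186, 0.0274, 0.0964]
tcp_rot: [[-0.11, 0.994, -0.002], [0.994, 0.11, 0.0], [0.0, -0.002, -1.0]]
force: [-0.1, -0.2, -1.8]
opening: 0.493
grasp_force: 30.0
rel [-0.2839, -0.1205, -0.0005] [-0.1, -0.0, -0.0]
rel [-0.2839, -0.1203, 0.1035] [-0.1, -0.0, -0.0]
```

```bash
python3 -m jog '[[0,-0.055,-0.024,0,0,0,0],[0,-0.11,-0.048,0,0,0,0],[0,-0.165,-0.072,0,0,0,0],[0,-0.22,-0.096,0,0,0,0],[0,-0.284,-0.120,0,0,0,0],[0,-0.284,-0.120,0,0,0,0],[0,-0.284,-0.120,0.05,0,0,0],[0,-0.284,-0.120,0.09,0,0,0],[0,-0.284,-0.120,0.104,0,0,0],[0,-0.284,-0.120,0.104,0,0,0],[0,-0.284,-0.120,0.104,0,0,0],[0.75,-0.284,-0.120,0.104,0,0,0],[0.75,-0.284,-0.120,0.104,0,0,0],[0.75,-0.284,-0.120,0.104,0,0,0],[0.75,-0.284,-0.120,0.05,0,0,0],[0.6,-0.284,-0.120,0,0,0,0],[0.6,-0.22,-0.12,-0.03,0,0,0],[0.6,-0.16,-0.12,-0.06,0,0,0],[0.6,-0.1,-0.12,-0.1,0,0,0],[0.6,-0.1,-0.12,-0.1,0,0,0]]'
python3 - <<'E'
from h import *
for c in("scene","top"):
    im,d=viewer.capture(c);tips(c,["hub","shaker","shaker_eye"])
    p=cloud(c,d);
    q=sel(p,(.407,.302),.09,.056,.068);print(rect(q))
    q=sel(p,(.56,-.42),.12,.03,.2);q=q[q[:,1]<-.38];print("crate", rect(q) if len(q)>5 else 0, q[:,2].max() if len(q) else 0)
R=RT(171.4)
sh=np.array([.4065,.3015,0]);gx=sh+.012*np.array([np.cos(np.radians(-8.6)),np.sin(np.radians(-8.6)),0]);print(gx)
relt(gx+[0,0,.19],R);relt(gx+[0,0,.102],R);st()
E
```

```text
time_s: 19.45
position: [0.4106, -0.0829, 0.1989]
tcp_rot: [[-0.112, 0.994, 0.002], [0.994, 0.112, -0.001], [-0.001, 0.002, -1.0]]
force: [-0.0, -0.5, -0.1]
opening: 0.6
grasp_force: 0.0
scene hub [(0.72, [0.421, -0.358, 0.0], [220, 187]), (0.6, [0.434, -0.274, 0.008], [236, 199])]
scene shaker [(0.91, [0.402, 0.298, 0.003], [395, 289]), (0.89, [0.432, 0.703, -0.001], [526, 385]), (0.63, [0.234, 0.38, -0.002], [454, 268])]
scene shaker_eye [(0.93, [0.462, 0.715, 0.12], [538, 371]), (0.91, [0.261, 0.364, 0.116], [450, 242]), (0.78, [0.372, 0.308, 0.121], [408, 256])]
[array([407.4, 302.1]), array([ 50.2, 134.6]), np.float64(81.3), 213, array([0.4178, 0.3072, 0.0605])]
crate [array([ 534.6, -471.3]), array([123. , 236.6]), np.float64(63.5), 466, array([ 0.5677, -0.4684,  0.0465])] 0.06625891292173924
top hub []
top shaker [(0.95, [0.236, 0.379, 0.003], [233, 352]), (0.81, [0.41, 0.303, 0.003], [263, 285]), (0.63, [0.435, 0.702, -0.001], [116, 277])]
top shaker_eye [(0.87, [0.37, 0.304, 0.115], [257, 296]), (0.79, [0.464, 0.719, 0.12], [91, 258]), (0.67, [0.267, 0.367, 0.117], [230, 339])]
[array([405.7, 301.1]), array([ 49.1, 130.3]), np.float64(81.6), 205, array([0.4028, 0.3003, 0.0624])]
crate [array([ 532.2, -472.8]), array([120.7, 236.8]), np.float64(62.4), 558, array([ 0.5656, -0.4723,  0.0493])] 0.06921748224392998
[0.41836508 0.29970558 0.        ]
rel [0.383, 0.0488, 0.032] [-0.0, -0.1, -75.2]
rel [0.3829, 0.049, 0.12] [-0.0, -0.1, -75.2]
19.85 [ 0.4112 -0.0863  0.1963] [[-0.108, 0.994, -0.001], [0.994, 0.108, 0.0], [0.001, -0.001, -1.0]] [-0.33400079 -0.08580309 -0.09351542] 0.6015261750205437 0.0 [-27.2  14.5 109.9  -0.   55.7 -33.4]
```

Both hubs are in the bin. Now the shaker.

```bash
python3 -m jog '[[0.5,0.06,0.01,0.0,0,0,-10],[0.5,0.12,0.02,0.0,0,0,-20],[0.5,0.18,0.03,0,0,0,-30],[0.5,0.24,0.04,0,0,0,-40],[0.5,0.3,0.049,0,0,0,-50],[0.5,0.36,0.049,0,0,0,-60],[0.5,0.383,0.049,0.01,0,0,-70],[0.5,0.383,0.049,0.03,0,0,-75.2],[0.5,0.383,0.049,0.03,0,0,-75.2],[0.5,0.383,0.049,0.03,0,0,-75.2],[0.5,0.383,0.049,0.03,0,0,-75.2]]'
python3 - <<'E'
from h import *
a=np.radians(-8.6);gx=np.array([.4065,.3015,0])+.012*np.array([np.cos(a),np.sin(a),0])
relt(gx+[0,0,.102],RT(171.4));st()
E
```

```text
time_s: 21.22
position: [0.4189, 0.3003, 0.1676]
tcp_rot: [[-0.989, 0.15, 0.001], [0.15, 0.989, 0.0], [-0.001, 0.001, -1.0]]
force: [-0.1, 0.3, -0.3]
opening: 0.499
grasp_force: 0.0
rel [0.0005, -0.0007, 0.0911] [0.0, 0.1, -0.0]
21.225 [0.4189 0.3003 0.1676] [[-0.989, 0.15, 0.001], [0.15, 0.989, 0.0], [-0.001, 0.001, -1.0]] [-0.06576232  0.26233355 -0.28702167] 0.49880741116547644 0.0 [ 23.2  24.1  99.5  -0.   56.3 -58.2]
```

```bash
python3 -m jog '[[0.5,0,0,0.04,0,0,0],[0.5,0,0,0.075,0,0,0],[0.5,0,0,0.091,0,0,0],[0.5,0,0,0.091,0,0,0],[0.5,0,0,0.091,0,0,0],[0,0,0,0.091,0,0,0],[0,0,0,0.091,0,0,0],[0,0,0,0.091,0,0,0],[0,0,0,0.091,0,0,0],[0,0,0,0.091,0,0,0],[0,0,0,0.091,0,0,0],[0,0,0,0.091,0,0,0],[0,0,0,0.091,0,0,0]]'
```

```text
time_s: 22.85
position: [0.4181, 0.3005, 0.0762]
tcp_rot: [[-0.989, 0.148, 0.0], [0.148, 0.989, -0.0], [-0.0, -0.0, -1.0]]
force: [-0.2, -2.4, 2.8]
opening: 0.135
grasp_force: 30.1
```

```bash
cat >> h.py <<'E'
TC=np.array([.493,-.0235]);TY=6.3
def t2w(x,y,z=0):
    a=np.radians(TY);return np.array([TC[0]+x*np.cos(a)-y*np.sin(a),TC[1]+x*np.sin(a)+y*np.cos(a),z])
def w2t(p):
    a=np.radians(TY);d=np.array(p)[...,:2]-TC;return np.stack([d[...,0]*np.cos(a)+d[...,1]*np.sin(a),-d[...,0]*np.sin(a)+d[...,1]*np.cos(a)],-1)
def relm(x,y,z,tilt,yaw=None):
    R=RT(180+(TY if yaw is None else yaw),tilt);relt(t2w(x,y,z)-R@np.array([-.053,0,.094]),R)
def nuts(save=None):
    for c in("scene","top"):
        im,d=viewer.capture(c)
        if save: cv2.imwrite(f"pics/{save}_{c}.png",im)
        r=[(round(k["p"],2),(w2t(k["xyz"])*1000).astype(int).tolist(),int(k["xyz"][2]*1000)) for k in models.tip_of(c,"nut") if abs(w2t(k["xyz"])[0])<.11 and abs(w2t(k["xyz"])[1])<.13]
        print(c,r)
        p=cloud(c,d).reshape(-1,3);t=w2t(p);k=(np.abs(t[:,0])<.094)&(np.abs(t[:,1])<.114)&(p[:,2]>.009)&(p[:,2]<.024)
        g=np.zeros((232,192),np.uint8);g[((t[k,1]+.114)*1000).astype(int),((t[k,0]+.094)*1000).astype(int)]=255
        g=cv2.morphologyEx(g,cv2.MORPH_CLOSE,np.ones((5,5)));n,_,s,ce=cv2.connectedComponentsWithStats(g)
        print("  blobs",[((ce[i]-[94,114]).astype(int).tolist(),int(s[i,4])) for i in range(1,n) if s[i,4]>40])
E
python3 -m jog '[[0,0,0,-0.015,0,0,0],[0,0,0,-0.03,0,0,0],[0,0,0,-0.05,0,0,0],[0,0,0,-0.07,0,0,0],[0,0,0,-0.09,0,0,0],[0,0,0,-0.1,0,0,0],[0,0,0,-0.1,0,0,0],[0,0,0,-0.1,0,0,0],[0,0,0,-0.1,0,0,0]]'
python3 - <<'E'
from h import *
st();relm(-.075,.06,.1,0);relm(-.075,.06,.045,0)
im,d=viewer.capture("scene");cv2.imwrite("pics/s5.png",cv2.resize(im[200:350,330:530],None,fx=4,fy=4))
E
```

```text
time_s: 23.98
position: [0.4175, 0.3004, 0.1752]
tcp_rot: [[-0.989, 0.148, -0.002], [0.148, 0.989, -0.001], [0.002, -0.001, -1.0]]
force: [-0.2, 0.9, -3.9]
opening: 0.134
grasp_force: 30.0
23.975 [0.4175 0.3004 0.1752] [[-0.989, 0.148, -0.002], [0.148, 0.989, -0.001], [0.002, -0.001, -1.0]] [-0.19238029  0.9333207  -3.87786814] 0.1342652375660096 29.9960183724761 [ 23.3  23.4  99.1   0.   57.6 -58.2]
rel [0.0164, -0.2838, 0.007] [-0.0, -0.1, -14.8]
rel [0.0163, -0.2838, 0.062] [-0.0, -0.1, -14.8]
```

View pics/s5.png

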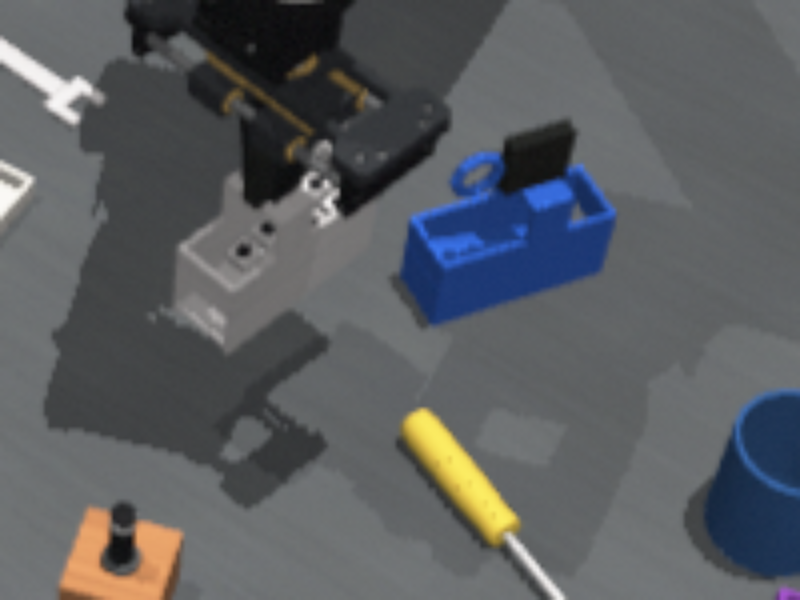

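The shaker is held level with nuts visible inside (px (245,250) and (320,195)). Its weight of about 3.9 N suggests 6–8 nuts. I carry it over the tray.

```bash
python3 -m jog '[[0,0.001,-0.012,0,0,0,-1],[0,0.002,-0.032,0,0,0,-2],[0,0.003,-0.06,0,0,0,-3],[0,0.005,-0.09,0,0,0,-4.5],[0,0.007,-0.12,0,0,0,-6],[0,0.009,-0.15,0,0,0,-8],[0,0.011,-0.18,0,0,0,-10],[0,0.013,-0.21,0,0,0,-12],[0,0.015,-0.24,0,0,0,-13.5],[0,0.016,-0.265,0,0,0,-14.8],[0,0.016,-0.278,0,0,0,-14.8],[0,0.016,-0.284,0.01,0,0,-14.8],[0,0.016,-0.284,0.03,0,0,-14.8],[0,0.016,-0.284,0.05,0,0,-14.8],[0,0.016,-0.284,0.06,0,0,-14.8],[0,0.016,-0.284,0.06,0,0,-14.8]]'
python3 - <<'E'
from h import *
st()
for t in (10,14,17,20,24): relm(-.075,.06,.032,t)
nuts("n0")
E
```

```text
time_s: 26.02
position: [0.3597, 0.0226, 0.1154]
tcp_rot: [[-0.994, -0.11, -0.002], [-0.11, 0.994, 0.001], [0.002, 0.001, -1.0]]
force: [-0.2, 0.4, -3.0]
opening: 0.134
grasp_force: 30.0
26.025 [0.3597 0.0226 0.1154] [[-0.994, -0.11, -0.002], [-0.11, 0.994, 0.001], [0.002, 0.001, -1.0]] [-0.19100909  0.35467172 -3.02944327] 0.1337105266442539 29.995984712149948 [ -14.4   19.6  123.2    0.    37.3 -110.7]
rel [-0.0122, -0.0004, 0.0067] [0.0, 9.9, 0.0]
rel [-0.0176, -0.0004, 0.004] [0.0, 13.9, 0.0]
rel [-0.0218, -0.0004, 0.0023] [0.0, 16.9, 0.0]
rel [-0.0261, -0.0004, 0.0008] [0.0, 19.9, 0.0]
rel [-0.0319, -0.0004, -0.0008] [0.0, 23.9, 0.0]
scene []
  blobs []
top []
  blobs []
```

```bash
python3 -m jog '[[0,-0.006,0,0.003,0,5,0],[0,-0.012,0,0.007,0,10,0],[0,-0.0165,0,0.005,0,13,0],[0,-0.0165,0,0.005,0,13,0],[0,-0.0165,0,0.005,0,13,0],[0,-0.012,0,0.007,0,10,0],[0,-0.006,0,0.003,0,5,0],[0,-0.006,0,0.003,0,5,0]]'
python3 - <<'E'
from h import *
st();nuts("n1")
E
```

```text
time_s: 27.22
position: [0.362, 0.0234, 0.1135]
tcp_rot: [[-0.99, -0.108, -0.091], [-0.108, 0.994, -0.009], [0.092, 0.001, -0.996]]
force: [0.7, -0.4, -4.0]
opening: 0.137
grasp_force: 30.0
27.225 [0.362  0.0234 0.1135] [[-0.99, -0.108, -0.091], [-0.108, 0.994, -0.009], [0.092, 0.001, -0.996]] [ 0.6531213  -0.40328419 -4.00618378] 0.13703092912089035 29.998774523846805 [ -12.6   21.9  119.1   -2.3   44.1 -107.1]
scene []
  blobs [([-93, 19], 44), ([-93, 81], 56)]
top []
  blobs []
```

```bash
python3 -m jog '[[0,-0.006,0,0.001,0,5,0],[0,-0.0135,0,0.0,0,11,0],[0,-0.0135,0,0,0,11,0],[0,-0.0135,0,0,0,11,0],[0,-0.006,0,0.001,0,5,0],[0,0,0,0,0,0,0],[0,0,0,0,0,0,0]]'
python3 - <<'E'
from h import *
st();nuts("n2");relm(-.075,.06,.03,19)
E
```

```text
time_s: 28.3
position: [0.3614, 0.0235, 0.1135]
tcp_rot: [[-0.99, -0.108, -0.092], [-0.108, 0.994, -0.008], [0.092, 0.002, -0.996]]
force: [0.4, 0.1, -3.6]
opening: 0.135
grasp_force: 30.0
28.3 [0.3614 0.0235 0.1135] [[-0.99, -0.108, -0.092], [-0.108, 0.994, -0.008], [0.092, 0.002, -0.996]] [ 0.44786528  0.11660548 -3.61929486] 0.13458159950637558 29.999649084638804 [ -12.6   21.9  119.2   -2.3   44.  -107.1]
scene [(0.43, [-65, 59], 11), (0.4, [-33, 38], 19), (0.34, [-90, 47], 43)]
  blobs [([-32, 36], 225), ([-67, 62], 320)]
top []
  blobs []
rel [-0.0168, 0.0005, -0.0002] [-0.0, 14.1, -0.0]
```

Two nuts came out into the near +y quarter. Next is the far +y quarter.

Run:
```python
from h import *
relm(-.075,.06,.06,0);relm(.03,.06,.05,0);relm(.03,.06,.036,5)
```

```text
rel [0.0097, 0.0005, -0.0145] [-0.0, -4.9, -0.0]
rel [-0.0957, 0.0006, -0.0135] [-0.0, -4.9, -0.0]
rel [-0.1027, 0.0006, -0.0045] [-0.0, 0.1, -0.0]
```

```bash
python3 -m jog '[[0,0.004,0,-0.012,0,-3,0],[0,0.0097,0.0005,-0.022,0,-4.9,0],[0,-0.005,0.0005,-0.03,0,-4.9,0],[0,-0.03,0.0005,-0.03,0,-4.9,0],[0,-0.055,0.0005,-0.03,0,-4.9,0],[0,-0.08,0.0005,-0.027,0,-4.9,0],[0,-0.0957,0.0006,-0.02,0,-4.9,0],[0,-0.0957,0.0006,-0.0135,0,-4.9,0],[0,-0.1027,0.0006,-0.0045,0,0,0],[0,-0.1027,0.0006,-0.0045,0,0,0],[0,-0.1027,0.0006,-0.0045,0,0,0]]'
python3 - <<'E'
from h import *
st();nuts("n3");relm(.03,.06,.033,10);relm(.03,.06,.033,16)
E
```

```text
time_s: 29.88
position: [0.4665, 0.0348, 0.1084]
tcp_rot: [[-0.99, -0.11, -0.088], [-0.109, 0.994, -0.009], [0.089, 0.001, -0.996]]
force: [-0.7, 0.2, -3.5]
opening: 0.133
grasp_force: 30.0
29.875 [0.4665 0.0348 0.1084] [[-0.99, -0.11, -0.088], [-0.109, 0.994, -0.009], [0.089, 0.001, -0.996]] [-0.6602422   0.20562839 -3.45697934] 0.1327326173003205 29.999836964998394 [  -8.5   28.4  105.2   -1.6   51.4 -103.8]
scene [(0.62, [35, 44], 19), (0.6, [-10, 50], 44), (0.41, [-42, 53], 57)]
  blobs [([-84, -112], 57), ([44, 50], 107), ([-93, 93], 71)]
top []
  blobs []
rel [-0.0087, -0.0006, -0.0015] [0.0, 5.0, -0.0]
rel [-0.0166, -0.0006, -0.006] [0.0, 11.0, -0.0]
```

```bash
python3 -m jog '[[0,-0.0087,-0.0006,-0.0015,0,5,0],[0,-0.014,-0.0006,-0.004,0,9,0],[0,-0.014,-0.0006,-0.004,0,9,0],[0,-0.0087,-0.0006,-0.0015,0,5,0],[0,0,-0.0006,0,0,0,0],[0,0,-0.0006,0,0,0,0]]'
python3 - <<'E'
from h import *
st();nuts("n4")
a=cv2.imread("pics/n3_scene.png")[190:310,220:380];b=cv2.imread("pics/n4_scene.png")[190:310,220:380]
cv2.imwrite("pics/c6.png",np.vstack([cv2.resize(a,(400,300)),cv2.resize(b,(400,300))]))
E
```

```text
time_s: 30.82
position: [0.4635, 0.0345, 0.1088]
tcp_rot: [[-0.99, -0.109, -0.092], [-0.109, 0.994, -0.009], [0.092, 0.001, -0.996]]
force: [-0.5, -0.2, -3.6]
opening: 0.133
grasp_force: 30.0
30.825 [0.4635 0.0345 0.1088] [[-0.99, -0.109, -0.092], [-0.109, 0.994, -0.009], [0.092, 0.001, -0.996]] [-0.5484272  -0.16170319 -3.64870797] 0.1328177059054166 29.99990632524714 [  -8.6   28.3  105.4   -1.6   51.5 -103.8]
scene [(0.44, [-25, 54], 54), (0.42, [36, 70], 11), (0.38, [13, 51], 38), (0.38, [48, 43], 16)]
  blobs [([49, 47], 198), ([48, 69], 128), ([-93, 95], 90)]
top []
  blobs []
```

View pics/c6.png

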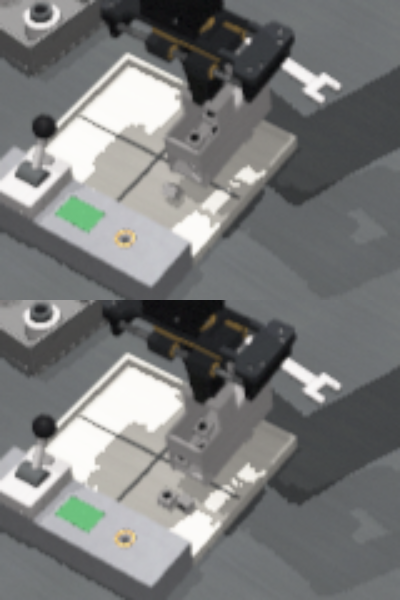

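Bottom frame: two nuts on the floor of the far +y quarter at about (165,495) and (182,503), and more are visible in the shaker. Next is the far −y quarter.

Run:
```python
from h import *
relm(.02,.06,.06,0);relm(.03,-.06,.06,0);relm(.03,-.06,.036,5)
```

```text
rel [0.0179, 0.0005, -0.0181] [-0.0, -4.9, -0.0]
rel [0.0079, -0.1195, -0.0189] [-0.0, -4.9, -0.0]
rel [0.0, -0.1195, 0.0001] [-0.0, 0.1, -0.0]
```

```bash
python3 -m jog '[[0,0.008,0,-0.01,0,-3,0],[0,0.018,0.0005,-0.018,0,-4.9,0],[0,0.018,-0.01,-0.022,0,-4.9,0],[0,0.016,-0.03,-0.022,0,-4.9,0],[0,0.014,-0.055,-0.022,0,-4.9,0],[0,0.012,-0.08,-0.022,0,-4.9,0],[0,0.01,-0.105,-0.02,0,-4.9,0],[0,0.008,-0.1195,-0.019,0,-4.9,0],[0,0.008,-0.1195,-0.015,0,-4.9,0],[0,0,-0.1195,0,0,0,0],[0,0,-0.1195,0,0,0,0],[0,0,-0.1195,0,0,0,0]]'
python3 - <<'E'
from h import *
st();nuts("n5");relm(.03,-.06,.033,10);relm(.03,-.06,.033,14)
E
```

```text
time_s: 32.52
position: [0.4805, -0.0838, 0.1085]
tcp_rot: [[-0.99, -0.111, -0.087], [-0.11, 0.994, -0.009], [0.088, 0.001, -0.996]]
force: [0.5, -0.2, -3.3]
opening: 0.135
grasp_force: 30.0
32.525 [ 0.4805 -0.0838  0.1085] [[-0.99, -0.111, -0.087], [-0.11, 0.994, -0.009], [0.088, 0.001, -0.996]] [ 0.46169115 -0.1761215  -3.3264622 ] 0.13517466757395805 30.00000838888809 [ -21.4   29.5  102.6   -2.9   52.4 -115.9]
scene [(0.63, [37, -66], 16), (0.6, [50, 43], 15), (0.55, [-79, 68], 4), (0.48, [38, 70], 14), (0.44, [-32, 39], 18), (0.4, [-11, -63], 50), (0.38, [-66, 59], 11)]
  blobs [([47, -70], 156), ([-31, 38], 176), ([49, 57], 350), ([-67, 64], 284)]
top []
  blobs []
rel [-0.0084, -0.0007, -0.0013] [-0.0, 5.0, -0.0]
rel [-0.0136, -0.0007, -0.0044] [-0.0, 9.0, -0.0]
```

```bash
python3 -m jog '[[0,0.008,0,-0.008,0,-5,0],[0,0.02,0,-0.018,0,-5,0],[0,0.03,0,-0.022,0,-5,0],[0,0.03,0,-0.022,0,-5,0]]'
python3 - <<'E'
from h import *
st();nuts("n6")
b=cv2.imread("pics/n6_scene.png")[180:310,210:370]
cv2.imwrite("pics/c7.png",cv2.resize(b,(640,520)))
E
```

```text
time_s: 33.22
position: [0.4535, -0.088, 0.1338]
tcp_rot: [[-0.994, -0.109, 0.001], [-0.109, 0.994, -0.001], [-0.001, -0.001, -1.0]]
force: [-0.0, 0.1, -2.4]
opening: 0.136
grasp_force: 30.0
33.225 [ 0.4535 -0.088   0.1338] [[-0.994, -0.109, 0.001], [-0.109, 0.994, -0.001], [-0.001, -0.001, -1.0]] [-0.03260455  0.13207032 -2.35208302] 0.13597759649038774 30.000009736977518 [ -24.9   23.5  108.7   -0.    47.7 -121.1]
scene [(0.55, [-35, -67], 74), (0.53, [50, -68], 13), (0.52, [40, 69], 12), (0.5, [-31, 38], 16), (0.48, [-64, 56], 11), (0.45, [-78, 66], 4), (0.43, [-4, -55], 66)]
  blobs [([51, -67], 261), ([-31, 36], 182), ([48, 58], 394), ([-69, 63], 296)]
top [(0.47, [47, 49], 18), (0.46, [36, 71], 16), (0.39, [50, -69], 16)]
  blobs [([49, -70], 267), ([46, 48], 267), ([43, 68], 106)]
```

View pics/c7.png

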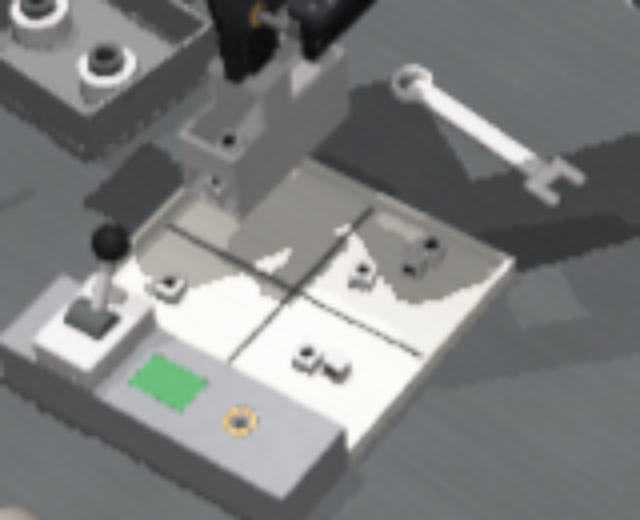

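The view shows two or three nuts near +y, two far +y and one far −y, with at least two still in the shaker (one in the mouth at (215,185)). I empty the rest over the near −y quarter.

Run:
```python
from h import *
relm(-.07,-.06,.06,0);relm(-.075,-.06,.04,5)
for t in (12,20,30):relm(-.075,-.06,.033,t)
```

```text
rel [0.0773, -0.0002, 0.0045] [-0.0, 0.0, -0.0]
rel [0.0761, -0.0002, 0.0201] [-0.0, 5.0, -0.0]
rel [0.0669, -0.0002, 0.0219] [-0.0, 12.0, -0.0]
rel [0.0557, -0.0002, 0.0175] [-0.0, 20.0, -0.0]
rel [0.041, -0.0002, 0.0141] [-0.0, 30.0, -0.0]
```

```bash
python3 -m jog '[[0,0.01,0,0,0,0,0],[0,0.03,0,0,0,0,0],[0,0.055,0,0,0,0,0],[0,0.072,0,0.002,0,0,0],[0,0.077,0,0.004,0,0,0],[0,0.077,0,0.004,0,0,0],[0,0.076,0,0.02,0,5,0],[0,0.067,0,0.022,0,12,0],[0,0.062,0,0.02,0,15,0],[0,0.0585,0,0.0185,0,18,0],[0,0.0557,0,0.0175,0,20,0],[0,0.052,0,0.0165,0,22.5,0],[0,0.0485,0,0.0155,0,25,0],[0,0.041,0,0.0141,0,30,0],[0,0.041,0,0.0141,0,30,0],[0,0.041,0,0.0141,0,30,0],[0,0.041,0,0.0141,0,30,0]]'
python3 - <<'E'
from h import *
st();nuts("n7")
E
```

```text
time_s: 35.55
position: [0.4121, -0.0922, 0.1192]
tcp_rot: [[-0.861, -0.109, -0.497], [-0.095, 0.994, -0.055], [0.5, 0.0, -0.866]]
force: [0.5, 0.3, -2.3]
opening: 0.132
grasp_force: 30.0
35.55 [ 0.4121 -0.0922  0.1192] [[-0.861, -0.109, -0.497], [-0.095, 0.994, -0.055], [0.5, 0.0, -0.866]] [ 0.50837085  0.26077254 -2.30979467] 0.13243532257576818 29.999819272197783 [ -18.3   36.3   94.4  -12.3   77.3 -108.9]
scene [(0.54, [-65, 55], 15), (0.53, [34, 73], 10), (0.52, [50, 48], 17), (0.5, [-78, 68], 2), (0.46, [-33, 38], 17), (0.43, [-66, -66], 28), (0.38, [47, -68], 13), (0.36, [-66, -65], 10)]
  blobs [([-52, -67], 135), ([53, -68], 179), ([-93, -21], 50), ([-31, 38], 172), ([48, 59], 396), ([-70, 64], 412)]
top []
  blobs []
```

```bash
python3 -m jog '[[0,0.004,0,0,0,-5,0],[0,-0.004,0,0,0,5,0],[0,0.004,0,0,0,-5,0],[0,-0.004,0,0,0,5,0],[0,-0.004,0,0,0,5,0],[0,-0.004,0,0,0,5,0],[0,0.01,0,-0.0173,0,0,0],[0,0.03,0,-0.052,0,0,0],[0,0.05,0,-0.085,0,-5,0],[0,0.05,0,-0.085,0,-15,0],[0,0.05,0,-0.085,0,-25,0],[0,0.05,0,-0.085,0,-30,0],[0,0.05,0,-0.085,0,-30,0],[0,0.05,0,-0.085,0,-30,0]]'
python3 - <<'E'
from h import *
st();nuts("n8")
b=cv2.imread("pics/n8_scene.png")[150:310,210:380]; c=cv2.imread("pics/n8_top.png")[190:310,320:450]
cv2.imwrite("pics/c8.png",np.hstack([cv2.resize(b,(400,400)),cv2.resize(c,(400,400))]))
E
```

```text
time_s: 37.5
position: [0.4125, -0.0928, 0.2186]
tcp_rot: [[-0.994, -0.109, 0.001], [-0.109, 0.994, -0.001], [-0.001, -0.001, -1.0]]
force: [-0.9, -0.8, -1.6]
opening: 0.137
grasp_force: 30.0
37.5 [ 0.4125 -0.0928  0.2186] [[-0.994, -0.109, 0.001], [-0.109, 0.994, -0.001], [-0.001, -0.001, -1.0]] [-0.90648832 -0.77428261 -1.63346111] 0.13707886804473418 29.999912213534117 [ -27.9   12.6  108.    -0.    59.3 -124.1]
scene [(0.56, [37, 71], 11), (0.52, [-64, -65], 26), (0.51, [-78, 68], 6), (0.49, [-33, 38], 20), (0.46, [-66, 57], 10), (0.45, [49, -64], 12), (0.43, [-63, -62], 10), (0.42, [49, 44], 17)]
  blobs [([-93, -101], 42), ([-92, -70], 47), ([52, -68], 210), ([-53, -64], 146), ([-93, -44], 48), ([-30, 37], 243), ([48, 61], 430), ([-67, 62], 320), ([-93, 100], 51)]
top [(0.63, [-35, 38], 16), (0.6, [-62, 59], 14), (0.56, [52, -72], 18), (0.56, [48, 48], 16), (0.49, [38, 72], 16), (0.41, [-80, 64], 3)]
  blobs [([49, -70], 267), ([-34, 36], 260), ([45, 57], 470), ([-74, 62], 377)]
```

View pics/c8.png

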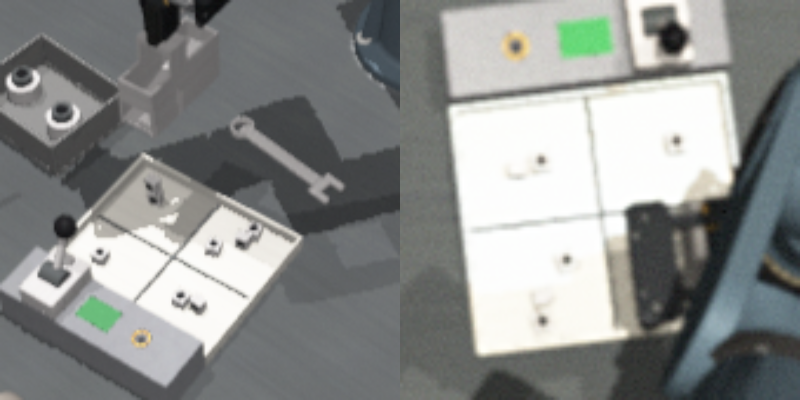

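All eight nuts are out: near +y 3, far +y 2, far −y 1 and near −y 2. The shaker is empty. Next I hang it.

```bash
cat >> h.py <<'E'
PM=np.array([.592,-.3295,.2287]);PY=-9.8
EO=np.array([.048,0,-.016]) # eye from true fingertip in tool axes
def rele(s,z,tilt=0,lat=0):
    a=np.radians(PY);E=np.array([PM[0]+s*np.cos(a)-lat*np.sin(a),PM[1]+s*np.sin(a)+lat*np.cos(a),z]);R=RT(PY+90,tilt);relt(E-R@EO,R)
E
python3 - <<'E'
from h import *
rele(-.12,.27)
E
```

```text
rel [-0.0235, -0.2682, -0.0111] [-0.0, -0.0, 106.1]
```

```bash
python3 -m jog '[[0,0,-0.02,-0.011,0,0,4],[0,0,-0.05,-0.011,0,0,12],[0,-0.003,-0.08,-0.011,0,0,22],[0,-0.006,-0.11,-0.011,0,0,32],[0,-0.009,-0.14,-0.011,0,0,42],[0,-0.012,-0.17,-0.011,0,0,52],[0,-0.015,-0.2,-0.011,0,0,62],[0,-0.018,-0.23,-0.011,0,0,72],[0,-0.0235,-0.26,-0.011,0,0,82],[0,-0.0235,-0.268,-0.011,0,0,92],[0,-0.0235,-0.268,-0.011,0,0,100],[0,-0.0235,-0.268,-0.011,0,0,106],[0,-0.0235,-0.268,-0.011,0,0,106],[0,-0.0235,-0.268,-0.011,0,0,106],[0,-0.0235,-0.268,-0.011,0,0,106]]'
python3 - <<'E'
from h import *
s=st();R=np.array(s["tcp_rot"]);print("eye pred",np.array(s["position"])-OFF*R[:,2]+R@EO)
for c in("scene","top"):
    im,d=viewer.capture(c);cv2.imwrite(f"pics/h1_{c}.png",im);tips(c,["shaker_eye","peg_tip","peg_mid"])
    p=cloud(c,d)
    q=sel(p,(.585,-.328),.03,.215,.245);print(rect(q))
rele(-.085,.234,25);rele(-.12,.27,25)
b=cv2.imread("pics/h1_scene.png")[100:250,130:330]
cv2.imwrite("pics/c9.png",cv2.resize(b,(800,600)))
E
```

```text
time_s: 39.58
position: [0.4648, -0.3561, 0.2284]
tcp_rot: [[0.168, 0.986, -0.0], [0.986, -0.168, 0.0], [0.0, -0.0, -1.0]]
force: [-0.8, -0.4, -2.3]
opening: 0.131
grasp_force: 30.0
39.575 [ 0.4648 -0.3561  0.2284] [[0.168, 0.986, -0.0], [0.986, -0.168, 0.0], [0.0, -0.0, -1.0]] [-0.75186777 -0.40722392 -2.33131774] 0.1308164183821818 29.999821793753654 [-48.4  25.1  85.8  -0.   69.1 -38.7]
eye pred [ 0.47282424 -0.30876708  0.26992932]
scene shaker_eye [(0.91, [0.465, 0.715, 0.12], [537, 372]), (0.71, [0.266, 0.361, 0.117], [448, 243]), (0.61, [0.474, -0.308, 0.269], [204, 133])]
scene peg_tip [(0.97, [0.553, -0.323, 0.241], [180, 153])]
scene peg_mid [(0.58, [0.594, -0.328, 0.229], [168, 164])]
[array([ 585.5, -327.4]), array([16.2, 58.4]), np.float64(79.9), 88, array([ 0.586 , -0.3259,  0.2324])]
top shaker_eye [(0.79, [0.261, 0.364, 0.118], [231, 341]), (0.69, [0.468, 0.719, 0.115], [92, 257]), (0.57, [0.471, -0.312, 0.269], [534, 242])]
top peg_tip [(0.66, [0.557, -0.323, 0.237], [531, 207])]
top peg_mid [(0.66, [0.609, -0.07, 0.118], [408, 200]), (0.57, [0.591, -0.33, 0.231], [532, 193])]
[array([ 584.4, -327.6]), array([10.4, 58.5]), np.float64(77.1), 111, array([ 0.5853, -0.3269,  0.234 ])]
rel [0.0219, 0.036, 0.0526] [-0.0, 25.0, 0.1]
rel [0.022, 0.001, 0.0166] [-0.0, 25.0, 0.1]
```

View pics/c9.png

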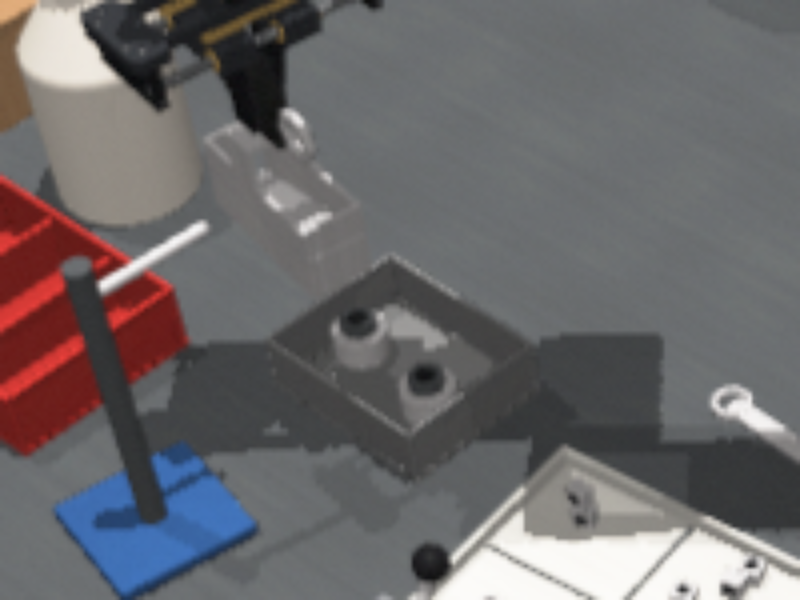

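Predicted and detected eye positions agree, and the peg's tip is at px (205,228) in the crop. I tilt, lower and line up.

```bash
python3 -m jog '[[0,0.009,0,0.007,0,10,0],[0,0.018,0,0.014,0,20,0],[0,0.022,0.001,0.0166,0,25,0],[0,0.022,0.018,0.035,0,25,0],[0,0.022,0.036,0.0526,0,25,0],[0,0.022,0.036,0.0526,0,25,0],[0,0.022,0.036,0.0526,0,25,0],[0,0.022,0.036,0.0526,0,25,0]]'
python3 - <<'E'
from h import *
s=st();R=np.array(s["tcp_rot"]);print("eye pred",np.array(s["position"])-OFF*R[:,2]+R@EO)
for c in("scene","top"):
    im,d=viewer.capture(c);cv2.imwrite(f"pics/h2_{c}.png",im);tips(c,["shaker_eye"])
rele(-.04,.2345,25);rele(.003,.2305,25);rele(.003,.2215,25)
E
```

```text
time_s: 40.98
position: [0.5037, -0.3409, 0.177]
tcp_rot: [[0.153, 0.986, 0.072], [0.894, -0.169, 0.415], [0.421, 0.001, -0.907]]
force: [-0.0, -0.3, -1.9]
opening: 0.137
grasp_force: 30.0
40.975 [ 0.5037 -0.3409  0.177 ] [[0.153, 0.986, 0.072], [0.894, -0.169, 0.415], [0.421, 0.001, -0.907]] [-0.0483051  -0.30484792 -1.89709267] 0.13664018858148255 29.99930148012936 [-54.4  37.4  76.6  17.6  84.3 -49.2]
eye pred [ 0.50804365 -0.31519842  0.23481681]
scene shaker_eye [(0.95, [0.462, 0.713, 0.119], [537, 371]), (0.83, [0.513, -0.314, 0.233], [194, 150]), (0.76, [0.265, 0.366, 0.118], [450, 243])]
top shaker_eye [(0.92, [0.469, 0.72, 0.117], [91, 257]), (0.79, [0.266, 0.366, 0.119], [230, 339])]
rel [0.0, 0.045, 0.0001] [0.0, 0.0, 0.1]
rel [-0.0017, 0.088, 0.0037] [0.0, 0.0, 0.1]
rel [-0.0055, 0.088, 0.0119] [0.0, 0.0, 0.1]
```

```bash
python3 -m jog '[[0,0,0.01,0,0,0,0],[0,0,0.02,0,0,0,0],[0,0,0.03,0,0,0,0],[0,0,0.04,0,0,0,0],[0,-0.0005,0.05,0.001,0,0,0],[0,-0.001,0.06,0.002,0,0,0],[0,-0.0012,0.07,0.003,0,0,0],[0,-0.0015,0.08,0.0035,0,0,0],[0,-0.0017,0.088,0.0037,0,0,0],[0,-0.0017,0.088,0.0037,0,0,0]]'
python3 - <<'E'
from h import *
s=st();R=np.array(s["tcp_rot"]);print("eye pred",np.array(s["position"])-OFF*R[:,2]+R@EO)
im,d=viewer.capture("scene");cv2.imwrite("pics/c10.png",cv2.resize(im[90:230,110:270],(640,560)));tips("scene",["shaker_eye"]);rele(.003,.2205,25)
E
```

```text
time_s: 42.42
position: [0.5911, -0.3554, 0.1718]
tcp_rot: [[0.152, 0.986, 0.071], [0.893, -0.168, 0.416], [0.422, 0.0, -0.906]]
force: [0.3, 1.7, -1.2]
opening: 0.136
grasp_force: 30.0
42.425 [ 0.5911 -0.3554  0.1718] [[0.152, 0.986, 0.071], [0.893, -0.168, 0.416], [0.422, 0.0, -0.906]] [ 0.31565984  1.71644165 -1.24159618] 0.13599550050606307 29.999532646033913 [-49.5  43.6  64.1  18.9  89.  -43. ]
eye pred [ 0.59550798 -0.32979928  0.22967602]
scene shaker_eye [(0.68, [0.26, 0.363, 0.119], [450, 241]), (0.58, [0.596, -0.326, 0.228], [168, 165]), (0.56, [0.464, 0.711, 0.121], [536, 371])]
rel [-0.0042, 0.0002, 0.0083] [-0.1, -0.0, 0.1]
```

View pics/c10.png

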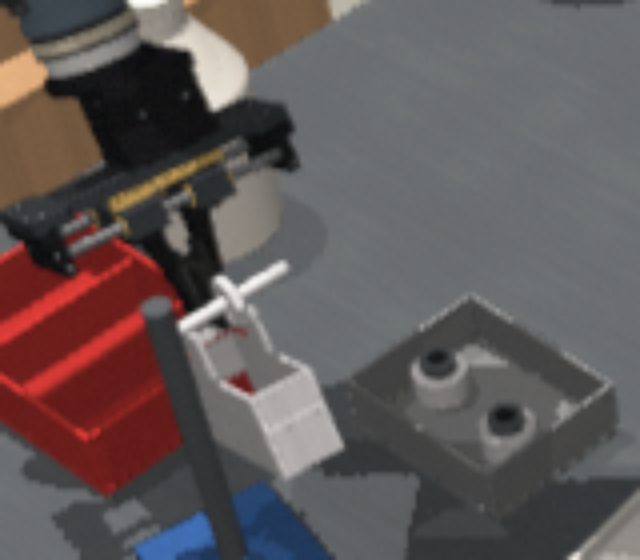

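The peg passes through the eye at (230,295). I lower until the ring rests on it.

```bash
python3 -m jog '[[0,-0.001,0,0.002,0,0,0],[0,-0.002,0,0.004,0,0,0],[0,-0.003,0,0.006,0,0,0],[0,-0.0035,0,0.007,0,0,0],[0,-0.0035,0,0.007,0,0,0],[0,-0.0035,0,0.007,0,0,0]]'
```

```text
time_s: 43.28
position: [0.5907, -0.3553, 0.1664]
tcp_rot: [[0.152, 0.986, 0.072], [0.893, -0.168, 0.418], [0.424, 0.001, -0.906]]
force: [-1.8, 0.6, 6.0]
opening: 0.136
grasp_force: 30.0
```

```bash
python3 -m jog '[[0,0.0005,0,-0.001,0,0,0],[0,0.0005,0,-0.001,0,0,0],[0.35,0.0005,0,-0.001,0,0,0],[0.35,0.0005,0,-0.001,0,0,0],[0.35,0.0005,0,-0.001,0,0,0],[0.35,0.0005,0,-0.001,0,0,0],[0.35,0.0005,0,-0.001,0,0,0],[0.35,0,0,-0.02,0,0,0],[0.35,0,0,-0.04,0,0,0],[0.35,0,0,-0.06,0,0,0],[0.35,0,0,-0.09,0,0,0],[0.35,0,0,-0.12,0,0,0],[0.35,0,0,-0.12,0,0,0]]'
python3 - <<'E'
from h import *
s=st()
im,d=viewer.capture("scene");cv2.imwrite("pics/h3.png",im);tips("scene",["shaker_eye","probe","rest","socket"])
viewer.capture("top");tips("top",["shaker_eye","probe","rest","socket"])
relt([.607,.3375,.20],RT(111))
E
```

```text
time_s: 44.9
position: [0.5827, -0.4075, 0.2753]
tcp_rot: [[0.152, 0.985, 0.075], [0.895, -0.17, 0.412], [0.419, 0.005, -0.908]]
force: [-0.6, 0.6, -0.3]
opening: 0.347
grasp_force: 0.0
44.9 [ 0.5827 -0.4075  0.2753] [[0.152, 0.985, 0.075], [0.895, -0.17, 0.412], [0.419, 0.005, -0.908]] [-0.64611731  0.58876682 -0.30962413] 0.3472537352985398 0.0 [-52.5  41.3  52.5  18.6 102.8 -41.3]
scene shaker_eye [(0.96, [0.264, 0.362, 0.118], [449, 242]), (0.83, [0.593, -0.329, 0.222], [168, 166]), (0.77, [0.462, 0.713, 0.12], [537, 371])]
scene probe [(0.51, [0.603, 0.337, 0.018], [360, 344])]
scene rest [(0.69, [0.606, 0.338, 0.0], [359, 349])]
scene socket [(0.85, [0.623, 0.056, 0.048], [270, 284])]
top shaker_eye [(0.69, [0.464, 0.718, 0.116], [92, 259]), (0.62, [0.591, -0.331, 0.222], [531, 194]), (0.58, [0.262, 0.365, 0.118], [231, 341])]
top probe [(0.54, [0.612, 0.336, 0.011], [251, 211])]
top rest [(0.67, [0.607, 0.338, 0.001], [251, 214]), (0.22, [0.748, -0.219, 0.003], [454, 162])]
top socket [(0.97, [0.624, 0.052, 0.047], [357, 202])]
rel [0.6256, -0.1004, 0.4003] [6.7, -24.4, -30.2]
```

The shaker hangs on the peg with its eye at z 0.222. Next is the probe: first I go up and over.

Run:
```python
from h import *
relt([.56,-.36,.36],RT(80.2));relt([.56,0,.36],RT(96.3));relt([.6065,.3377,.16],RT(96.3))
```

```text
rel [0.0633, -0.0294, -0.039] [-0.1, -25.0, 0.1]
rel [0.3848, -0.09, 0.1112] [3.5, -24.9, -15.7]
rel [0.6088, -0.1008, 0.4366] [3.5, -24.9, -15.7]
```

```bash
python3 -m jog '[[0.35,0.02,-0.01,-0.04,0,-8,0],[0.35,0.04,-0.02,-0.04,0,-16,0],[0.35,0.063,-0.029,-0.039,0,-25,0],[0.5,0.11,-0.04,-0.015,0.5,-25,-3],[0.5,0.17,-0.05,0.01,1,-25,-6],[0.5,0.22,-0.06,0.035,2,-25,-9],[0.5,0.28,-0.07,0.06,3,-25,-12],[0.5,0.33,-0.08,0.085,3.5,-25,-15],[0.5,0.385,-0.09,0.111,3.5,-25,-15.7],[0.5,0.43,-0.092,0.17,3.5,-25,-15.7],[0.5,0.47,-0.094,0.23,3.5,-25,-15.7],[0.5,0.51,-0.096,0.29,3.5,-25,-15.7],[0.5,0.55,-0.098,0.35,3.5,-25,-15.7],[0.5,0.58,-0.1,0.4,3.5,-25,-15.7],[0.5,0.609,-0.101,0.437,3.5,-25,-15.7],[0.5,0.609,-0.101,0.437,3.5,-25,-15.7],[0.5,0.609,-0.101,0.437,3.5,-25,-15.7],[0.5,0.609,-0.101,0.437,3.5,-25,-15.7]]'
python3 - <<'E'
from h import *
st();
for c in("scene","top"):
    im,d=viewer.capture(c);cv2.imwrite(f"pics/p1_{c}.png",im);tips(c,["socket","shaker_eye"]+(["probe"] if c=="scene" else []));p=cloud(c,d)
    for n,z0,z1,r in(("collar",.0515,.057,.03),("grip",.06,.095,.03)):
        q=sel(p,(.607,.338),r,z0,z1)
        if len(q)>5:print(n,rect(q))
# socket ring: hue mask
for c in("scene","top"):
    im=cv2.imread(f"pics/{c}0.png");h=cv2.cvtColor(im,cv2.COLOR_BGR2HSV);u0,v0=pix(c,[.622,.056,.045]).astype(int)
    m=(h[...,0]>10)&(h[...,0]<32)&(h[...,1]>90);k=np.zeros_like(m);k[v0-10:v0+11,u0-10:u0+11]=1;v,u=np.nonzero(m&k)
    print(c,len(u),P(c,(u.min()+u.max())/2,(v.min()+v.max())/2,.045),P(c,u.mean(),v.mean(),.045))
relt([.6065,.3377,.060],RT(96.3))
E
```

```text
time_s: 47.65
position: [0.6075, 0.3362, 0.1355]
tcp_rot: [[-0.108, 0.994, 0.001], [0.994, 0.108, -0.003], [-0.003, 0.001, -1.0]]
force: [-0.1, -0.7, 0.9]
opening: 0.496
grasp_force: 0.0
47.65 [0.6075 0.3362 0.1355] [[-0.108, 0.994, 0.001], [0.994, 0.108, -0.003], [-0.003, 0.001, -1.0]] [-0.14477025 -0.71703248  0.8605915 ] 0.49555807664135076 0.0 [19.9 39.3 74.3 -0.2 66.3 13.8]
scene socket [(0.77, [0.62, 0.053, 0.051], [270, 282]), (0.71, [0.597, -0.329, 0.227], [167, 165])]
scene shaker_eye [(0.91, [0.462, 0.716, 0.119], [538, 372]), (0.59, [0.594, -0.327, 0.223], [168, 166]), (0.59, [0.264, 0.362, 0.121], [449, 241])]
scene probe [(0.58, [0.426, -0.302, 0.003], [231, 195]), (0.46, [0.605, 0.341, 0.014], [361, 347])]
collar [array([609. , 338.9]), array([54.4, 58. ]), np.float64(24.6), 101, array([0.6121, 0.3397, 0.0533])]
grip [array([612., 339.]), array([ 9.7, 16.6]), np.float64(14.2), 51, array([0.6121, 0.3409, 0.0787])]
top socket [(0.78, [0.62, 0.052, 0.047], [357, 203])]
top shaker_eye [(0.89, [0.47, 0.721, 0.118], [91, 257]), (0.4, [0.263, 0.364, 0.118], [231, 341])]
scene 15 [0.62300555 0.05086708 0.045     ] [0.62407177 0.05008329 0.045     ]
top 27 [0.6223789  0.05339105 0.045     ] [0.62252113 0.05211985 0.045     ]
rel [0.0012, -0.0006, 0.1004] [0.0, 0.1, -0.1]
```

```bash
python3 -m jog '[[0.5,0.001,-0.0005,0.05,0,0,0],[0.5,0.001,-0.0005,0.085,0,0,0],[0.5,0.001,-0.0005,0.1,0,0,0],[0.5,0.001,-0.0005,0.1,0,0,0],[0.5,0.001,-0.0005,0.1,0,0,0],[0,0.001,-0.0005,0.1,0,0,0],[0,0.001,-0.0005,0.1,0,0,0],[0,0.001,-0.0005,0.1,0,0,0],[0,0.001,-0.0005,0.1,0,0,0],[0,0.001,-0.0005,0.1,0,0,0],[0,0.001,-0.0005,0.1,0,0,0]]'
python3 - <<'E'
from h import *
# subpixel ring: weighted saturation centroid + dark bore
for c in("scene","top"):
    im=cv2.imread(f"pics/{'p1_' if c=='scene' else 'p1_'}{c}.png").astype(float);u0,v0=pix(c,[.622,.0535,.045]).astype(int)
    w=im[v0-8:v0+9,u0-8:u0+9];y=np.clip((w[...,1]+w[...,2])/2-w[...,0]-12,0,None);vv,uu=np.mgrid[v0-8:v0+9,u0-8:u0+9]
    k=y>15;vv2,uu2=vv[k].astype(np.float32),uu[k].astype(np.float32);e=cv2.fitEllipse(np.stack([uu2,vv2],1)) if k.sum()>5 else None
    print(c,P(c,(uu*y).sum()/y.sum(),(vv*y).sum()/y.sum(),.045),k.sum(),P(c,*e[0],.045),e[1])
E
```

```text
time_s: 49.38
position: [0.6063, 0.3383, 0.0345]
tcp_rot: [[-0.109, 0.994, -0.0], [0.994, 0.109, -0.003], [-0.003, -0.0, -1.0]]
force: [-0.3, -1.0, 3.0]
opening: 0.173
grasp_force: 30.0
scene [0.62416682 0.05168624 0.045     ] 33 [0.62392702 0.05174209 0.045     ] (6.112157821655273, 7.141071319580078)
top [0.62262257 0.05255959 0.045     ] 57 [0.62296567 0.05289745 0.045     ] (7.541224956512451, 7.70142936706543)
```

```bash
python3 -m jog '[[0,0,0,-0.02,0,0,0],[0,0,0,-0.045,0,0,0],[0,0,0,-0.07,0,0,0],[0,0,0,-0.1,0,0,0],[0,0,0,-0.1,0,0,0],[0,0,0,-0.1,0,0,0],[0,0,0,-0.1,0,0,0]]'
python3 - <<'E'
from h import *
s=st();tp=np.array(s["position"])
for c in("scene","top"):
    im,d=viewer.capture(c);cv2.imwrite(f"pics/p2_{c}.png",im);tips(c,["probe"]);p=cloud(c,d)
    for a,b in((.112,.12),(.12,.15),(.15,.158)):
        q=sel(p,(.607,.338),.03,a,b)
        if len(q)>3:print(a,b,rect(q))
rel([.6233,.0525,tp[2]],RT(96.3))
b=cv2.imread("pics/p2_scene.png")[265:365,310:410];cv2.imwrite("pics/c11.png",cv2.resize(b,(600,600),interpolation=cv2.INTER_CUBIC))
E
```

```text
time_s: 50.25
position: [0.6049, 0.338, 0.1325]
tcp_rot: [[-0.109, 0.994, -0.004], [0.994, 0.109, -0.004], [-0.004, -0.004, -1.0]]
force: [-0.9, 0.5, -1.3]
opening: 0.174
grasp_force: 30.0
50.25 [0.6049 0.338  0.1325] [[-0.109, 0.994, -0.004], [0.994, 0.109, -0.004], [-0.004, -0.004, -1.0]] [-0.94848109  0.4662785  -1.27349367] 0.1743886556650152 29.99941308517009 [20.  39.5 74.5 -0.2 66.3 13.9]
scene probe [(0.4, [0.603, 0.338, 0.114], [361, 323])]
0.112 0.12 [array([606.8, 337.3]), array([2.5, 5.5]), np.float64(6.2), 4, array([0.6068, 0.3374, 0.1187])]
0.12 0.15 [array([605.4, 342.2]), array([15.8, 13.4]), np.float64(34.9), 16, array([0.6062, 0.3414, 0.1367])]
0.15 0.158 [array([603.9, 346.3]), array([15.4,  5.2]), np.float64(19.0), 11, array([0.6053, 0.3455, 0.1536])]
top probe []
rel [-0.286, -0.0135, 0.0016] [-0.1, 0.2, -0.1]
```

View pics/c11.png

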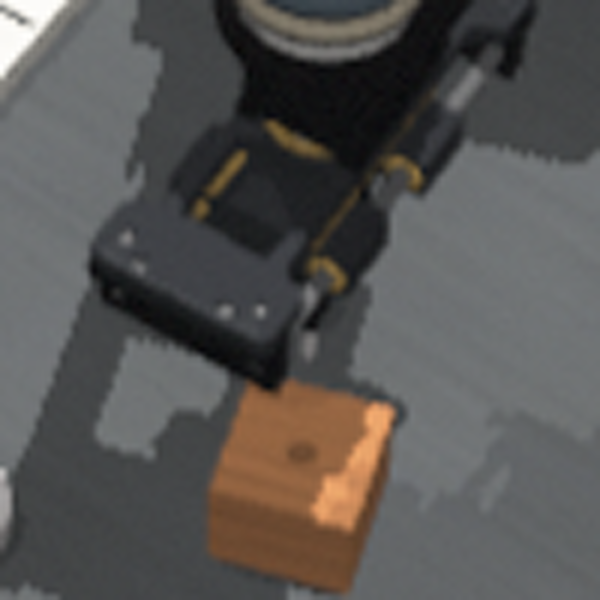

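The pin hangs straight at px (310,345) and the rest's empty hole is at (302,452). I move over the socket.

```bash
python3 -m jog '[[0,-0.03,-0.0015,0,0,0,0],[0,-0.08,-0.004,0,0,0,0],[0,-0.13,-0.006,0,0,0,0],[0,-0.18,-0.008,0,0,0,0],[0,-0.23,-0.011,0,0,0,0],[0,-0.265,-0.0125,0,0,0,0],[0,-0.286,-0.0135,0.01,0,0,0],[0,-0.286,-0.0135,0.03,0,0,0],[0,-0.286,-0.0135,0.045,0,0,0],[0,-0.286,-0.0135,0.045,0,0,0],[0,-0.286,-0.0135,0.045,0,0,0]]'
python3 - <<'E'
from h import *
print("rest hole",P("scene",310+302/6,265+452/6,.05))
s=st();tp=np.array(s["position"])
im,d=viewer.capture("scene");cv2.imwrite("pics/p3.png",im);tips("scene",["probe","socket"]);p=cloud("scene",d)
q=sel(p,(.623,.053),.02,.07,.097);print(len(q),rect(q) if len(q)>3 else q)
print(pix("scene",tp-[0,0,.0165]),pix("scene",[.6233,.0525,.045]))
rel([.6233,.0522,.0765],RT(96.3))
b=im[245:315,230:310];cv2.imwrite("pics/c12.png",cv2.resize(b,(640,560),interpolation=cv2.INTER_CUBIC))
E
```

```text
time_s: 51.82
position: [0.6241, 0.0532, 0.0901]
tcp_rot: [[-0.11, 0.994, 0.0], [0.994, 0.11, -0.003], [-0.003, -0.0, -1.0]]
force: [0.2, 0.3, -1.3]
opening: 0.178
grasp_force: 30.0
rest hole [0.60934972 0.34048072 0.05      ]
51.825 [0.6241 0.0532 0.0901] [[-0.11, 0.994, 0.0], [0.994, 0.11, -0.003], [-0.003, -0.0, -1.0]] [ 0.19058017  0.30477999 -1.29323672] 0.1783893180389088 29.999384614638984 [ -5.2  37.8  87.1  -0.2  55.2 -11.4]
scene probe [(0.58, [0.621, 0.052, 0.071], [269, 278])]
scene socket [(0.72, [0.622, 0.055, 0.046], [270, 284])]
11 [array([625. ,  54.1]), array([6.1, 4.8]), np.float64(74.7), 11, array([0.6255, 0.0543, 0.0844])]
[268.89742681 278.45044862] [269.87587561 284.88514591]
rel [-0.0006, -0.0012, 0.0142] [0.0, 0.2, -0.0]
```

View pics/c12.png

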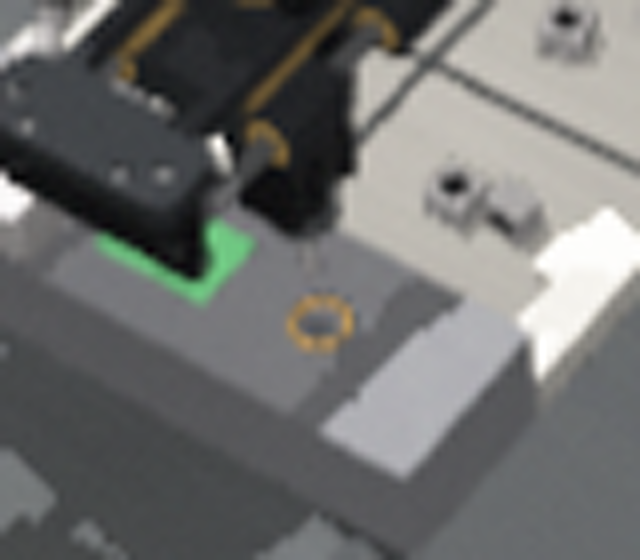

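Pin tip at (312,265) and ring centre at (320,325) in the crop, consistent with the numbers. I descend gently.

```bash
python3 -m jog '[[0,-0.0006,-0.001,0.01,0,0,0],[0,-0.0006,-0.001,0.02,0,0,0],[0,-0.0006,-0.001,0.026,0,0,0],[0,-0.0006,-0.001,0.03,0,0,0],[0,-0.0006,-0.001,0.034,0,0,0],[0,-0.0006,-0.001,0.038,0,0,0],[0,-0.0006,-0.001,0.042,0,0,0],[0,-0.0006,-0.001,0.042,0,0,0],[0,-0.0006,-0.001,0.042,0,0,0]]'
```

```text
time_s: 53.1
position: [0.623, 0.0517, 0.0481]
tcp_rot: [[-0.109, 0.994, -0.0], [0.994, 0.109, -0.003], [-0.003, -0.001, -1.0]]
force: [0.6, 0.8, -0.1]
opening: 0.178
grasp_force: 30.0
```

```bash
python3 -m jog '[[0,0,0,0.005,0,0,0],[0,0,0,0.01,0,0,0],[0,0,0,0.015,0,0,0],[0,0,0,0.019,0,0,0],[0,0,0,0.021,0,0,0],[0,0,0,0.021,0,0,0],[0,0,0,0.021,0,0,0]]'
```

```text
time_s: 53.98
position: [0.6227, 0.0517, 0.0294]
tcp_rot: [[-0.109, 0.994, -0.0], [0.994, 0.109, -0.003], [-0.003, -0.001, -1.0]]
force: [-3.7, -0.4, 14.2]
opening: 0.174
grasp_force: 30.0
```

Seated on the collar (14 N). I release, rise and check.

```bash
python3 -m jog '[[0,0,0,-0.001,0,0,0],[0.5,0,0,-0.001,0,0,0],[0.5,0,0,-0.001,0,0,0],[0.5,0,0,-0.001,0,0,0],[0.5,0,0,-0.001,0,0,0],[0.5,0,0,-0.02,0,0,0],[0.5,0,0,-0.05,0,0,0],[0.3,0,0,-0.1,0,0,0],[0,0,0,-0.14,0,0,0],[0,0,0,-0.14,0,0,0],[0,0,0,-0.14,0,0,0],[0,0,0,-0.14,0,0,0]]'
python3 - <<'E'
from h import *
st();nuts("f")
for c in("scene","top"): tips(c,["probe","shaker_eye","switch_tip"]);
im,d=viewer.capture("scene");p=cloud("scene",d);
q=sel(p,(.6233,.0525),.02,.09,.11);print("probe top",rect(q) if len(q)>3 else q, np.sort(q[:,2])[-3:])
q=sel(p,(.6233,.0525),.02,.06,.085);print("probe side",rect(q) if len(q)>3 else q)
# switch: ball at tray(107,-60); beside it
print(t2w(.06,-.06),t2w(.085,-.06),t2w(.165,-.06));relt(t2w(.07,-.06,.20),RT(96.3));relt(t2w(.07,-.06,.105),RT(96.3))
EE=0
E
```

```text
time_s: 55.48
position: [0.6217, 0.0521, 0.1657]
tcp_rot: [[-0.109, 0.994, -0.003], [0.994, 0.109, -0.003], [-0.002, -0.004, -1.0]]
force: [0.5, -0.2, -0.6]
opening: 0.041
grasp_force: 0.0
55.475 [0.6217 0.0521 0.1657] [[-0.109, 0.994, -0.003], [0.994, 0.109, -0.003], [-0.002, -0.004, -1.0]] [ 0.47798421 -0.1530808  -0.6133843 ] 0.041337033743802376 0.0 [ -5.4  32.2  83.8  -0.2  64.2 -11.5]
scene [(0.59, [49, 46], 16), (0.57, [37, 71], 11), (0.57, [-64, 59], 12), (0.48, [-75, 67], 5), (0.4, [-33, 38], 17)]
  blobs [([49, -63], 59), ([-93, -1], 72), ([-32, 36], 193), ([48, 57], 417), ([-68, 63], 363)]
top []
  blobs []
scene probe [(0.69, [0.621, 0.053, 0.013], [271, 291]), (0.65, [0.434, -0.273, 0.007], [236, 200]), (0.22, [0.422, 0.029, 0.014], [314, 243])]
scene shaker_eye [(0.7, [0.596, -0.327, 0.223], [168, 166]), (0.67, [0.463, 0.714, 0.117], [537, 372]), (0.58, [0.263, 0.363, 0.118], [449, 242])]
scene switch_tip [(0.39, [0.595, -0.327, 0.223], [168, 166])]
top probe []
top shaker_eye [(0.91, [0.266, 0.366, 0.121], [230, 339]), (0.73, [0.594, -0.329, 0.222], [530, 193]), (0.73, [0.468, 0.72, 0.118], [91, 257])]
top switch_tip [(0.61, [0.609, -0.067, 0.122], [407, 199])]
probe top [array([623.8,  51.8]), array([13.3, 16.9]), np.float64(1.5), 31, array([0.6239, 0.0527, 0.0951])] [0.09905586 0.09911711 0.10092107]
probe side [array([627. ,  55.7]), array([ 8. , 14.8]), np.float64(46.9), 36, array([0.6268, 0.0553, 0.0721])]
[ 0.55922172 -0.0765536   0.        ] [ 0.58407074 -0.07381024  0.        ] [ 0.66358762 -0.0650315   0.        ]
rel [-0.121, -0.0673, -0.0072] [-0.0, 0.2, -0.1]
rel [-0.1207, -0.0673, 0.0878] [-0.0, 0.2, -0.1]
```

```bash
python3 -m jog '[[0,-0.04,-0.025,-0.012,0,0,0],[0,-0.08,-0.05,-0.012,0,0,0],[0,-0.119,-0.072,-0.01,0,0,0],[0,-0.119,-0.072,-0.01,0,0,0],[0,-0.119,-0.072,-0.01,0,0,0],[0,-0.119,-0.072,-0.01,0,0,0]]'
python3 - <<'E'
from h import *
s=st();print("tray xy",w2t(s["position"])); nuts("g")
p=cloud("scene").reshape(-1,3);t=w2t(p);k=(t[:,0]>-.095)&(t[:,0]<-.02)&(t[:,1]>-.11)&(t[:,1]<-.02)&(p[:,2]>.01)&(p[:,2]<.06);print(k.sum(),rect(p[k]) if k.sum()>4 else 0,p[k,2].max() if k.any() else 0)
relt(t2w(.067,-.058,.105),RT(96.3))
E
```

```text
time_s: 56.78
position: [0.5648, -0.0731, 0.1775]
tcp_rot: [[-0.11, 0.994, 0.0], [0.994, 0.11, -0.003], [-0.003, -0.0, -1.0]]
force: [0.0, 0.3, -0.2]
opening: 0.006
grasp_force: 0.0
56.775 [ 0.5648 -0.0731  0.1775] [[-0.11, 0.994, 0.0], [0.994, 0.11, -0.003], [-0.003, -0.0, -1.0]] [ 0.04013636  0.33311211 -0.21056756] 0.005654287500843725 0.0 [-18.5  27.3  91.4  -0.2  61.3 -24.8]
tray xy [ 0.06591734 -0.05713186]
scene [(0.61, [-63, 59], 13), (0.56, [47, -66], 11), (0.53, [-65, -65], 27), (0.52, [-75, 69], 3), (0.46, [-65, -65], 9), (0.45, [38, 66], 11), (0.44, [50, 46], 17), (0.44, [-33, 37], 16)]
  blobs [([-93, -94], 63), ([50, -69], 203), ([-52, -67], 115), ([-93, -44], 46), ([-30, 37], 179), ([48, 59], 392), ([-69, 63], 346)]
top [(0.58, [53, 48], 16)]
  blobs [([48, 47], 188)]
107 [array([439.6, -93.4]), array([70.7, 85.5]), np.float64(11.3), 107, array([ 0.4348, -0.0972,  0.0228])] 0.04442616689376422
rel [-0.0004, 0.0015, 0.0978] [-0.0, 0.2, 0.0]
```

Run:
```python
from h import *
im,d=viewer.capture("scene")
p=cloud("scene",d).reshape(-1,3);t=w2t(p);k=(np.abs(t[:,0]+.06)<.035)&(np.abs(t[:,1]+.065)<.035)&(p[:,2]>.009)
a=np.c_[t[k]*1000,p[k,2]*1000].round().astype(int);print(a[np.argsort(-a[:,2])].tolist())
u,v=pix("scene",t2w(-.06,-.065,.02)).astype(int)
cv2.imwrite("pics/c13.png",cv2.resize(im[v-22:v+23,u-30:u+30],(800,600),interpolation=cv2.INTER_CUBIC))
```

```text
[[-46, -31, 623], [-51, -32, 622], [-48, -30, 622], [-63, -31, 621], [-56, -34, 621], [-45, -54, 611], [-46, -30, 611], [-54, -47, 611], [-53, -57, 611], [-59, -43, 610], [-48, -53, 610], [-44, -53, 610], [-55, -50, 610], [-56, -54, 610], [-50, -58, 610], [-48, -48, 609], [-58, -40, 609], [-65, -50, 609], [-32, -30, 609], [-62, -50, 609], [-40, -31, 609], [-51, -53, 608], [-60, -47, 608], [-53, -52, 608], [-57, -36, 608], [-51, -45, 608], [-44, -50, 608], [-61, -53, 608], [-55, -54, 608], [-54, -58, 608], [-50, -52, 607], [-48, -54, 607], [-44, -53, 607], [-54, -45, 607], [-41, -51, 607], [-64, -58, 607], [-66, -57, 607], [-44, -59, 607], [-67, -55, 607], [-58, -48, 607], [-56, -49, 607], [-56, -57, 607], [-65, -51, 607], [-52, -62, 607], [-55, -51, 607], [-46, -58, 607], [-60, -49, 607], [-27, -32, 606], [-58, -42, 606], [-63, -57, 606], [-61, -45, 606], [-49, -63, 606], [-50, -61, 606], [-59, -46, 606], [-42, -60, 606], [-48, -51, 606], [-54, -50, 606], [-52, -44, 606], [-70, -52, 606], [-40, -51, 605], [-44, -51, 605], [-51, -48, 605], [-53, -47, 605], [-44, -59, 605], [-27, -35, 
[... 9077 characters left out ...]
5], [-94, -34, 14], [-49, -69, 13], [-94, -96, 13], [-52, -57, 13], [-49, -62, 13], [-92, -76, 13], [-52, -72, 13], [-95, -49, 13], [-63, -92, 13], [-92, -47, 13], [-50, -56, 12], [-89, -67, 12], [-26, -49, 12], [-56, -61, 12], [-54, -70, 12], [-51, -75, 12], [-53, -65, 12], [-51, -68, 12], [-38, -61, 11], [-68, -37, 11], [-92, -80, 11], [-30, -95, 11], [-89, -78, 11], [-92, -65, 11], [-59, -52, 10], [-94, -85, 10], [-50, -67, 10], [-66, -47, 10], [-94, -63, 10], [-76, -47, 10], [-86, -39, 10], [-49, -74, 10], [-51, -79, 10], [-89, -71, 10], [-93, -95, 10], [-94, -93, 10], [-92, -59, 10], [-66, -35, 9], [-64, -31, 9], [-45, -38, 9], [-40, -53, 9], [-93, -37, 9], [-45, -82, 9], [-62, -62, 9]]
```

View pics/c13.png

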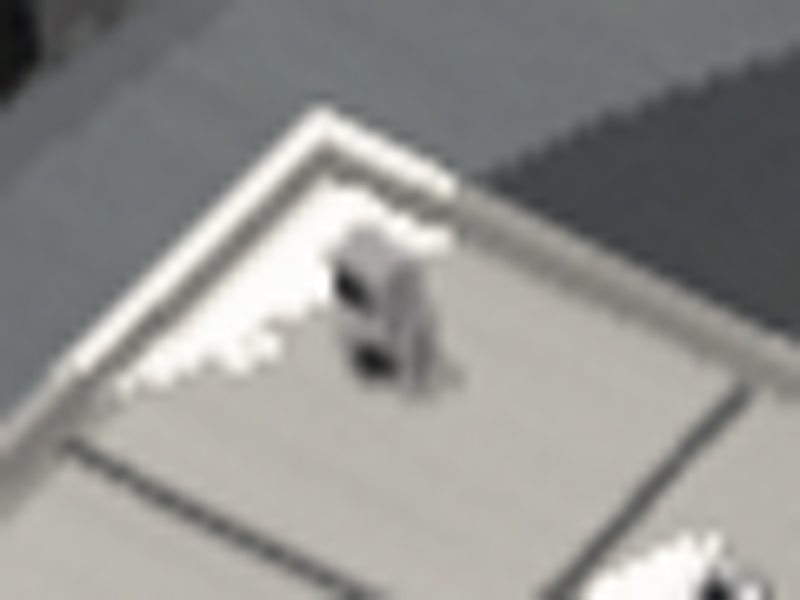

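The last crop shows the two near −y nuts stacked on edge at (355,285) and (375,360). The upper one's centre is at about 30 mm, under the 40 mm limit, and they have been stable for 20 s, so I leave them. Now the switch.

```bash
python3 -m jog '[[0,0,0,0.05,0,0,0],[0,0,0,0.097,0,0,0],[0,0,0,0.097,0,0,0],[0,0,0,0.097,0,0,0],[0,0,0.01,0.097,0,0,0],[0,0,0.02,0.097,0,0,0],[0,0,0.03,0.097,0,0,0],[0,0,0.04,0.097,0,0,0],[0,0,0.05,0.097,0,0,0],[0,0,0.06,0.097,0,0,0],[0,0,0.068,0.097,0,0,0],[0,0,0.074,0.097,0,0,0],[0,0,0.074,0.097,0,0,0],[0,0,0.074,0.097,0,0,0]]'
python3 - <<'E'
from h import *
print(w2t(bot.read_state()["position"]))
for c in("scene","top"):
    im,d=viewer.capture(c);tips(c,["switch_tip"],1);p=cloud(c,d).reshape(-1,3);t=w2t(p);k=(t[:,0]>.1)&(t[:,0]<.2)&(np.abs(t[:,1]+.058)<.02)&(p[:,2]>.112)&(p[:,2]<.145)&(im.reshape(-1,3).max(1)<60)
    if k.any(): print(c,(t[k].mean(0)*1000).round(),(t[k,0].max()*1000).round(),k.sum())
E
```

```text
time_s: 58.82
position: [0.6381, -0.0663, 0.0804]
tcp_rot: [[-0.109, 0.994, 0.0], [0.994, 0.109, -0.003], [-0.003, -0.0, -1.0]]
force: [0.6, -1.8, -0.2]
opening: 0.005
grasp_force: 0.0
[ 0.13948899 -0.05843596]
scene switch_tip [(0.64, [0.66, -0.062, 0.114], [225, 254])]
scene [156. -54.] 176.0 138
top switch_tip []
```

The ball is at tray x ≈ 162–165 mm, which is on. A touch more, then I retreat clear.

```bash
python3 -m jog '[[0,0,0.002,0,0,0,0],[0,0,0.002,0,0,0,0],[0,0,-0.02,0,0,0,0],[0,0,-0.02,-0.05,0,0,0],[0,0,-0.03,-0.1,0,0,0],[0,0,-0.06,-0.15,0,0,0],[0,0,-0.12,-0.18,0,0,0],[0,0,-0.15,-0.18,0,0,0],[0,0,-0.15,-0.18,0,0,0],[0,0,-0.15,-0.18,0,0,0],[0,0,-0.15,-0.18,0,0,0]]'
python3 - <<'E'
from h import *
st();nuts()
for c in("scene","top"):tips(c,["switch_tip","shaker_eye","probe","hub"])
E
```

```text
time_s: 60.4
position: [0.4899, -0.0822, 0.2602]
tcp_rot: [[-0.109, 0.994, -0.0], [0.994, 0.109, -0.003], [-0.003, -0.0, -1.0]]
force: [0.2, -0.8, -0.3]
opening: 0.004
grasp_force: 0.0
60.4 [ 0.4899 -0.0822  0.2602] [[-0.109, 0.994, -0.0], [0.994, 0.109, -0.003], [-0.003, -0.0, -1.0]] [ 0.20021394 -0.7881749  -0.25711242] 0.004271078438464741 0.0 [-22.3  15.8  95.4  -0.2  68.7 -28.5]
scene [(0.6, [-34, 38], 16), (0.59, [-63, -64], 8), (0.58, [-67, -62], 27), (0.53, [36, 72], 12), (0.46, [-64, 61], 13), (0.4, [50, -67], 13), (0.38, [52, 45], 16)]
  blobs [([52, -69], 156), ([-55, -61], 79), ([-93, 27], 44), ([-30, 35], 153), ([48, 59], 458), ([-70, 64], 382)]
top [(0.6, [-79, 60], 3), (0.56, [49, 47], 15), (0.52, [-36, 41], 21), (0.5, [38, 69], 15), (0.43, [-66, 58], 14), (0.39, [48, -71], 18)]
  blobs [([49, -69], 230), ([-35, 36], 249), ([44, 57], 412), ([-71, 62], 431)]
scene switch_tip []
scene shaker_eye [(0.98, [0.265, 0.363, 0.12], [449, 242]), (0.71, [0.462, 0.711, 0.12], [536, 370]), (0.7, [0.597, -0.331, 0.223], [166, 166])]
scene probe [(0.56, [0.621, 0.053, 0.011], [271, 292]), (0.2, [0.495, -0.022, 0.001], [283, 253])]
scene hub [(0.74, [0.435, -0.273, 0.004], [236, 200]), (0.54, [0.696, 0.232, -0.001], [303, 351]), (0.53, [0.42, -0.36, 0.001], [220, 186])]
top switch_tip [(0.61, [0.663, -0.061, 0.122], [404, 179]), (0.49, [0.702, 0.228, -0.002], [292, 180])]
top shaker_eye [(0.81, [0.595, -0.329, 0.221], [529, 193]), (0.67, [0.466, 0.721, 0.116], [91, 258]), (0.56, [0.265, 0.364, 0.116], [231, 340])]
top probe [(0.41, [0.628, 0.048, 0.005], [358, 205])]
top hub [(0.86, [0.423, -0.351, 0.006], [511, 279]), (0.56, [0.6, -0.307, 0.101], [502, 205]), (0.43, [0.434, -0.268, 0.005], [479, 276])]
```

Everything checks out, so I hand in.

```bash
python3 -c "
from rig import workorder
print(workorder.hand_in())"
```

```text
the job is handed in; nothing more can be done
None
```

I handed the job in at about 60 s, but the hand-in gave no verdict: by my last camera check both hubs were in the bin, all eight nuts lay in the tray with at least one per quarter, the shaker hung on the peg, the probe was seated in the socket and the switch was on.

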